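Pin back the sprung belt tensioner of a tube rotator

ROBOT

A 6-joint arm with a two-finger parallel gripper is mounted at the origin on the work surface. World frame = base frame: x ahead of the robot, y to its left, z up, the work surface at z = 0. Lengths are in mm, angles in rad, forces in N, time in s.
With the tool pointing down it reaches from about 325 to 875 mm from the base axis. Payload 4.4 kg.
Tool frame: the origin (TCP) lies on the centre line of the jaws, within the pads' length; the fingertips stand 17 mm ahead of it and the grasp point (between the pads) lies 2 mm behind it; z points along the fingers, y is the direction in which the jaws open and shut (so a half turn about z gives the same grasp; the last joint's range is limited). The gripper opens to 85 mm and grips with 20 to 120 N. Pads are 22 mm wide; open, the fingers measure 114 mm over their backs; the gripper's body (76 mm by 85 mm) begins 54 mm behind the grasp point. The pads swing forward as they close: fully open they stand 13 mm farther back than shut.
Start: joints at [0.979, 0.207, 1.542, -0, 1.393, -0.15], TCP at [245.861, 519.788, 248.282] pointing down, gripper open.
Joint ranges: [-2.73, 2.73], [-0.86, 2.22], [0.23, 2.46], [-1.11, 4.25], [0.08, 2.63], [-2.82, 2.82]. Speed limits (rad/s): [2.79, 2.79, 3.14, 3.14, 3.14, 3.14].

INTERFACE

Orientations are given as a unit quaternion [w, x, y, z].
In Python, from workcell import status, get_image, ticket gives the robot as it stands.
- The arm moves only by the tool drive_tool, never from a script. Its argument "targets" is a list of rows, each a list of 3 entries, a list of its own where there are three numbers: the shift along the tool's x, y, z in cm, then the turn about the tool's z in degrees, then the finger opening in cm, from 0 to 8.54. A call has exactly 5 rows; each row is the pose to reach, as a shift and turn from the pose commanded when the call began, along the tool's axes at that moment; what a row does not reach only later rows make up. A row lasts 1/12 s, in which the tool goes at most 41.7 mm and 7.16 degrees, less where a joint would pass 70% of its speed; a pose out of reach is approached as far as the arm can. A call with a gripper value outside its range is refused whole. The fingers move at their own pace and stop on an object; the grip force is fixed at half the most. Time passes only in rows, so rows that repeat a pose let the fingers close, or fill a call up. It gives the time, the measured TCP pose, the force and the opening at its end, in the units of the state.
- status.observe(): the state, without advancing time (a new reading comes with each control period).
- get_image(name): name is "scene" or "top"; returns a dict with "color" (480x640x3 uint8, red, green, blue), "fov_y" (degrees; the focal length in pixels is half the picture's height over the tangent of half this angle, whatever the lens; pixels are square), "cx", "cy" (the principal point, pixels), "dist_coeffs" ([k1, k2, p1, p2, k3] as OpenCV has them; the pictures are not rectified), "origin" and "attitude" of the camera in the world. Camera axes: x right, y down, z forward; pixel columns grow to the right and rows downward; lengths in mm; the calibration is good to about 2 mm. A picture is of the moment at which its call begins. There is no depth.
- ticket.close_job(): hands the job in, once; it reports no verdict.
The state is a dict: "time": time; "joint_pos": joint angles; "dq": joint speeds; "joint_torque": joint torques, N m; "eef_pos": TCP position; "tool_rot": TCP orientation; "wrist_force": force on the tool from outside, world axes, zero at the start; "ft_torque": the same for the moment, N m; "gripper_width": finger opening in mm.
Only numpy, scipy, OpenCV 4.12 (cv2) and the standard library are available. Lean on these libraries where they do the work, as an engineer would, in place of code of your own. Each camera call takes 0.05 s, during which the arm holds its last target. There are 200 camera calls.

TASK

Ready the open tube-rotator drive for a new belt: take the yellow-headed lock pin from its stand and, with its steel shank, push the blue sprung tensioner arm round until its red needle reads at the green dot. Then set the pin fully home in the deck hole behind the arm so that the spring rests on the pin and stays there when you let go. Feel for the hole with a light touch; never force the pin, run the needle into the red or let the arm slam back, and leave the jar, tube rack and tip box alone.

Things in the scene. Friction and masses are not known exactly. Their poses are not given: they have to be found in the camera images.
- unit: Fixed drive unit: white housing, square aluminium deck 260 x 260 mm, flat top 60 mm above the bench. Origin: centre of its underside, z up. In its x, y (mm): arm pivot (-85, 0); holes (11.4, -29.7), (15.7, -6.0), (14.2, 18.1); their dots (64.3, -28.7), (66.8, 7.6), (60.7, 43.5), one green (it varies), two white; pulleys up to 20 mm over the deck at (-90, -85), (-85, 85).
- tensioner (a joint): Turn of the blue arm about its upright pivot, rad: 0 at its rest stop, growing anticlockwise from above as it is pushed against its spring. At q the arm points along the unit's x axis turned by q - 0.67. Spring torque 0.72 N m at 0, 1.01 at 0.98 (7.2 to 10.1 N at 100 mm), back to 0; lightly damped. Scale on the deck: a tick each 0.05, red zone from 1.13, hard stop 1.25.
- pivot (a point): Arm pivot, at deck height. Arm: bar 125 mm long from here, 16 mm wide, underside 5 mm and top 17 mm over the deck; steel cap, radius 8 mm, at 118 mm, up to 20 mm over the deck. Push its clockwise side, 85 to 110 mm from the pivot: 25 N at most. A pin that touches it has its axis 13 mm from the arm's centre line.
- needle (a point): Reading point of the arm: on its centre line 152 mm from the pivot, at deck height, 8 mm ahead of the tip of the 3 mm wide red needle. It lies over a dot when the needle reads that dot.
- mark_green: Green dot, 14 mm across, 2 mm thick, on the deck 152 mm from the pivot. Origin: centre of its underside. It marks the reading wanted and so which of the three holes to use; the other two holes have white dots. Its hole lies about 53 mm away, in towards the pivot and 13 mm clockwise of the line from pivot to dot.
- hole1 (a point): Mouth centre, at deck height, of the hole for 0.50 rad: with the arm at that angle, a pin upright in the hole touches the arm's clockwise side 100 mm from the pivot; left to rest on the pin, the arm settles some 0.02 rad lower. Each hole is 11.5 mm wide, 22 mm deep, flat floor, sharp rim.
- hole2 (a point): Mouth centre of the hole for 0.74 rad, like hole1.
- hole3 (a point): Mouth centre of the hole for 0.98 rad, like hole1.
- stand: Fixed grey block 50 x 50 x 50 mm on a 60 x 60 x 4 mm foot, with a hole 11.6 mm wide and 22 mm deep in its top, in which the pin stands upright. Origin: centre of its underside. It stands left or right of the unit.
- pin: Loose lock pin, about 60 g, 82 mm long: steel shank 10 mm in diameter and 56 mm long, end tapered to 8 mm over the last 2 mm; round yellow head 20 mm in diameter, 26 mm long. Origin: centre of its lower end; z along its axis to the head. Its forces on arm and unit together must stay below 28 N until it enters a hole (so about 17 N on the deck), and 40 N in it.
- pin_tip (a point): Centre of the pin's lower end. In the stand it is 28 mm above the bench; home in a deck hole, 22 mm below the deck top (let go, the spring leans it some 0.16 rad by the hole's play and the tip rises 1 mm), the head then being 34 to 60 mm above the deck.
- pin_head (a point): Centre of the pin's yellow head, 69 mm above the tip on the pin's axis: the place to grip, from above.
- jar: Bystander: glass jar with black lid, 64 mm across, 95 mm high, on the other side of the unit from the stand. Origin: centre of its underside.
- rack: Bystander: white tube rack 90 x 200 mm with blue-capped tubes, 66 mm high. Origin: centre of its underside.
- tipbox: Bystander: clear tip box with blue lid, 104 x 134 x 68 mm. Origin: centre of its underside.

How it is judged (in metres and radians):
On the way:
1. the pin, still above the deck's holes, pushes the arm off its stop (more than 0.15 rad, with more than 2 N) (value of joint tensioner above 0.15 rad and contact force between pin and tensioner above 2 N and height (world z) of pin_tip above 0.05 m), for 0.1 s.
At the end, for the whole second after the job is handed in: The pin stands fully home, leaning no more than the hole's play lets it under the spring (0.22 rad) (tip at least 18.5 mm below the deck top) in the hole of the green dot, let go; the arm rests against it with more than 2 N, its reading point within 8 mm of the green dot's centre, and all is still (horizontal distance between needle and mark_green below 0.008 m and height (world z) of pin_tip below 0.0415 m and horizontal distance between pin_tip and mark_green below 0.06 m and angle between pin_tip's own z axis and vertical below 0.22 rad and contact force between pin and tensioner above 2 N and linear speed of pin below 0.02 m/s and velocity of joint tensioner between -0.05 and 0.05 rad/s); the robot touches nothing.
It fails at once if the pin is forced: its forces on the drive unit, arm included, add up to more than 28 N while its end is not in a hole (less than 2 mm below the deck top), or to more than 40 N at any time (contact force between pin and unit above 40 N or (contact force between pin and unit above 28 N and height (world z) of pin_tip above 0.058 m)).
It fails at once if the arm is pressed with more than 25 N (contact force between anything else and tensioner above 25 N).
It fails at once if the needle enters the red zone (1.13 rad) (value of joint tensioner above 1.13 rad).
It fails at once if the arm slams back to its rest stop (faster than 1 rad/s below 0.12 rad) (value of joint tensioner below 0.12 rad and velocity of joint tensioner below -1 rad/s).
It fails at once if a bystander is moved more than 15 mm (distance of any of jar, rack, tipbox from where it was at the start of the episode above 0.015 m).
It also fails if it takes over 51 s, if anything falls off the work surface, if the arm or the gripper's body presses on something with over 40 N, if the wrist force passes 120 N, or if a joint passes its speed limit or range.

## Working session

There is one attempt and no reset: what is moved stays moved. The work goes in short steps, Python scripts to look and compute and a tool call to move; the robot and the scene stay as the last step left them, time stands still between calls to the robot, and variables do not carry over. Pictures are saved under pics/ and viewed, about 8 in all and at most 12, crops included, and the job is handed in when it is done.

Besides the shell and the picture viewer there is one more tool, called in YAML: its name, and indented under it one key for each argument. drive_tool: Moves the arm, as the interface text tells. Its arguments: {"type":"object","properties":{"targets":{"type":"array","items":{"type":"array"}}},"required":["targets"]}

```bash
mkdir -p pics; ls; cat > h.py <<'E'
import numpy as np, cv2
from scipy.spatial.transform import Rotation as R
from workcell import status, get_image, ticket
def cam(c):
    f=240/np.tan(np.radians(c['fov_y'])/2)
    K=np.array([[f,0,c['cx']],[0,f,c['cy']],[0,0,1.]])
    q=np.array(c['attitude'],float); 
    M=R.from_quat(np.r_[q[1:],q[0]]).as_matrix() if q.size==4 else q.reshape(3,3)
    return K,np.array(c['dist_coeffs'],float),np.array(c['origin'],float),M
def ray(c,uv,z):
    K,d,o,M=cam(c)
    n=cv2.undistortPoints(np.array(uv,float).reshape(-1,1,2),K,d).reshape(-1,2)
    v=np.c_[n,np.ones(len(n))]@M.T
    return o+v*((np.broadcast_to(z,len(n))-o[2])/v[:,2])[:,None]
def proj(c,P):
    K,d,o,M=cam(c)
    return cv2.projectPoints((np.array(P,float).reshape(-1,3)-o)@M,np.zeros(3),np.zeros(3),K,d)[0].reshape(-1,2)
def save(c,n): cv2.imwrite('pics/'+n,np.ascontiguousarray(c['color'][:,:,::-1]))
E
python3 - <<'E'
from h import *
import pickle
for n in('scene','top'):
    c=get_image(n);pickle.dump(c,open(n+'.pkl','wb'));save(c,n+'0.png');print({k:v for k,v in c.items() if k!='color'})
print(status.observe())
E
```

```text
pics
{'fov_y': 47.62480346731202, 'cx': 326.2400568748819, 'cy': 242.9910200133913, 'dist_coeffs': array([0.0482738, 0.       , 0.       , 0.       , 0.       ]), 'origin': array([1132.841961  , -438.00116272, 1004.90851787]), 'attitude': array([-0.29459954,  0.83876637,  0.43445995, -0.14466042])}
{'fov_y': 46.367220408559604, 'cx': 323.0813337597202, 'cy': 230.55395112417077, 'dist_coeffs': array([0.02058885, 0.        , 0.        , 0.        , 0.        ]), 'origin': array([ 359.2225651 ,    8.06796313, 1433.20733271]), 'attitude': array([-0.03811832,  0.71524523, -0.69628109,  0.0465177 ])}
{'time': 0.1, 'joint_pos': array([ 9.78494033e-01,  2.07356948e-01,  1.54283480e+00,  4.09765253e-05,
        1.39349344e+00, -1.50508166e-01]), 'dq': array([-4.54051623e-05, -8.33091089e-04, -2.78591494e-03,  5.06318565e-06,
        4.50047194e-04,  8.34040832e-04]), 'joint_torque': array([-1.88486345e-03, -3.84092975e+01, -2.92548251e+01, -2.27874998e-04,
        4.83424345e-03,  4.24715154e-06]), 'eef_pos': array([245.4822949 , 519.24148872, 247.21800744]), 'tool_rot': array([-3.98504769e-04,  2.19108404e-01,  9.75699960e-01, -9.67611897e-04]), 'wrist_force': array([-0.56869473,  0.33323163,  0.179618  ]), 'ft_torque': array([-0.0248022 , -0.0120994 ,  0.01905719]), 'gripper_width': 85.15729818807785}
```

View pics/top0.png

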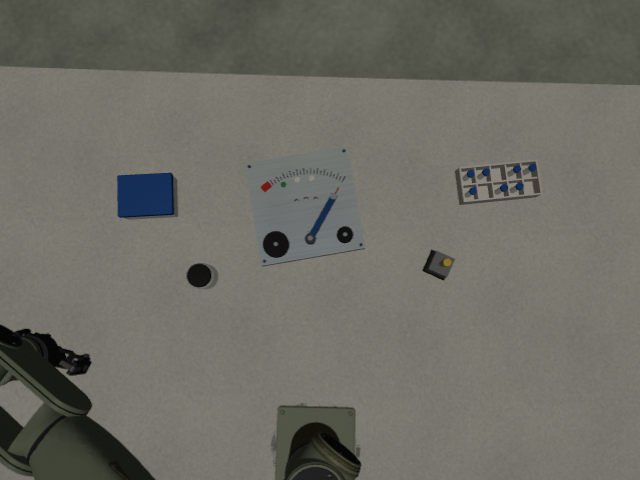

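View pics/scene0.png

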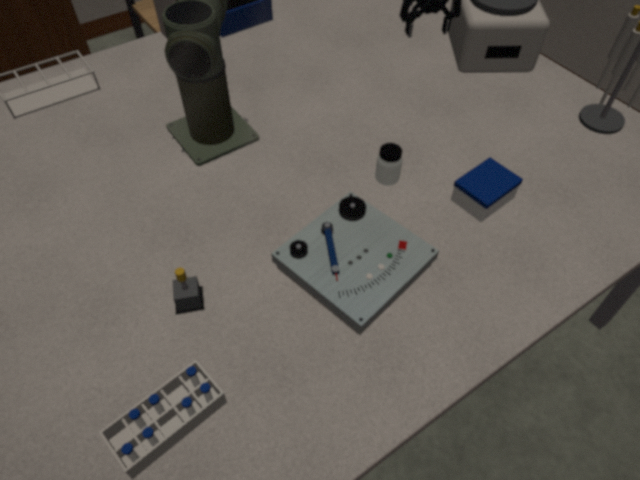

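Top view: unit at about (305,207), the green dot is the leftmost of the three at (283,184), so hole 3. The stand with the pin is at (440,264), the jar at (200,275). Next I'll enlarge.

```bash
python3 - <<'E'
from h import *
import pickle
t=pickle.load(open('top.pkl','rb'));s=pickle.load(open('scene.pkl','rb'))
def crop(c,x,y,w,h,k):return cv2.resize(np.ascontiguousarray(c['color'][y:y+h,x:x+w,::-1]),None,fx=k,fy=k,interpolation=cv2.INTER_CUBIC)
im=np.zeros((600,800,3),np.uint8)
im[:600,:600]=crop(t,240,145,125,125,4.8)
im[:240,600:]=crop(t,415,240,50,60,4)
im[240:480,600:]=crop(s,160,260,50,60,4)
cv2.imwrite('pics/c1.png',im)
cv2.imwrite('pics/c2.png',crop(s,265,185,180,150,4.4))
E
```

```text
(no output)
```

View pics/c1.png

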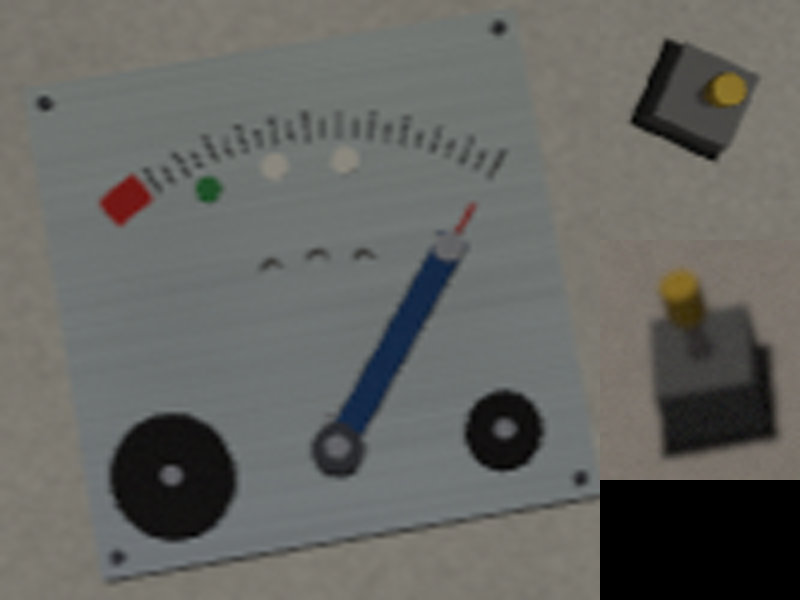

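View pics/c2.png

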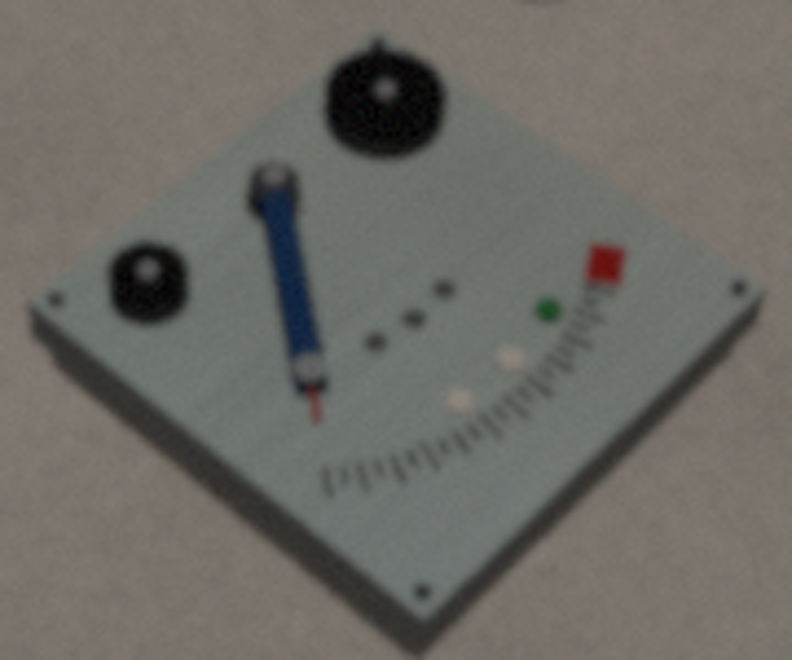

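```bash
cat > m.py <<'E'
from h import *
import pickle
from scipy.optimize import least_squares
t=pickle.load(open('top.pkl','rb'));s=pickle.load(open('scene.pkl','rb'))
S=115
def px(p,k,x0,y0):p=np.array(p,float);return (p+.5)/k-.5+[x0,y0]
tp=px([(208,189),(274,166),(345,159),(45,103),(498,28),(580,478),(117,557)],4.8,240,145)
sp=px([(547,310),(510,357),(460,400),(740,288),(422,592),(55,299)],4.4,265,185)
U=lambda S:np.array([(60.7,43.5),(66.8,7.6),(64.3,-28.7),(S,S),(S,-S),(-S,-S),(-S,S)])
zt=[62]*3+[60]*4
A=ray(t,tp,zt)[:,:2];B=ray(s,sp,zt[:6])[:,:2]
def tf(p,X):c,sn=np.cos(p[2]),np.sin(p[2]);return X@np.array([[c,sn],[-sn,c]])+p[:2]
for nm,Q in(('top',A),('scene',B),('both',None)):
    if Q is not None: f=lambda p:(tf(p,U(p[3])[:len(Q)])-Q).ravel()
    else: f=lambda p:np.r_[(tf(p,U(p[3]))-A).ravel(),(tf(p,U(p[3])[:6])-B).ravel()]
    r=least_squares(f,[400,0,.1,115]);p=r.x;print(nm,p.round(3),r.fun.round(1))
np.save('p.npy',p)
for n,X in(('pivot',(-85,0)),('h3',(14.2,18.1)),('green',(60.7,43.5))):print(n,tf(p,np.array([X]))[0].round(1))
def head(pt,ps):
    g=lambda P:np.r_[(proj(t,P)-pt).ravel(),(proj(s,P)-ps).ravel()]
    return least_squares(g,[400,-200,97])
r=head(px((129,90),4,415,240),px((84,58),4,160,260));print('head',r.x,r.fun)
print(ray(t,[px((129,90),4,415,240)],97),ray(s,[px((84,58),4,160,260)],97))
# stand top corners at z=50 (top cam) and foot
print('tool',R.from_quat(np.r_[status.observe()['tool_rot'][1:],status.observe()['tool_rot'][0]]).as_matrix().round(3))
E
python3 m.py
```

```text
top [5.87495e+02 4.22080e+01 1.97000e-01 1.19920e+02] [ 0.2  0.   0.1 -0.2 -0.   0.4 -0.   0.2 -0.1 -0.2 -0.1  0.1 -0.1 -0.3]
scene [5.87423e+02 4.39050e+01 1.96000e-01 1.20523e+02] [-0.3  1.1  0.8  0.2 -0.6 -0.1 -0.1 -0.6  0.1 -0.3  0.  -0.3]
both [5.87497e+02 4.29290e+01 1.97000e-01 1.20118e+02] [ 0.2  0.7  0.1  0.5  0.   1.1  0.1  1.2  0.1  0.4 -0.2  0.6 -0.3  0.6
 -0.3  0.2  0.9 -0.7 -0.5 -1.  -0.5 -1.9 -0.1 -0.8  0.6 -0.9]
pivot [504.1  26.3]
h3 [597.9  63.5]
green [638.5  97.5]
head [ 453.23947588 -301.0087205    98.82996563] [-0.8689574  -0.41012797 -0.7983821   0.01770745]
[[ 452.4444063  -303.51035312   97.        ]] [[ 452.74387812 -299.40684354   97.        ]]
tool [[-0.904  0.428 -0.001]
 [ 0.428  0.904 -0.002]
 [ 0.    -0.002 -1.   ]]
```

drive_tool:
  targets:
    - [[-2.2, -2.7, 0], -7, 6]
    - [[-4.4, -5.4, 0], -14, 6]
    - [[-6.6, -8.1, 0], -21, 6]
    - [[-8.8, -10.8, 0], -28, 6]
    - [[-11, -13.5, 0], -35, 6]

```text
time: 0.52
eef_pos: [287.0, 350.2, 247.6]
tool_rot: [-0.0, -0.085, 0.996, -0.0]
wrist_force: [0.9, -0.3, 0.6]
gripper_width: 60.0
```

```bash
cat > go.py <<'E'
import sys
from h import *
# shift (cm) in tool axes to reach world x y z (mm), from the measured pose; optional wanted yaw of tool y (deg)
def where():
    o=status.observe();q=o['tool_rot'];M=R.from_quat(np.r_[q[1:],q[0]]).as_matrix();return o,M
o,M=where()
print('t',round(o['time'],2),'tcp',o['eef_pos'].round(1),'yaw_y',np.degrees(np.arctan2(M[1,1],M[0,1])).round(1),'F',o['wrist_force'].round(1),'T',o['ft_torque'].round(2),'w',round(o['gripper_width'],1),'q',o['joint_pos'].round(2),'tilt',M[:2,2].round(4))
for a in sys.argv[1:]:
    P=np.array(eval(a),float);print(a,'shift cm',(M.T@(P-o['eef_pos'])/10).round(2))
E
python3 go.py 453,-302,200
```

```text
t 0.52 tcp [287.  350.2 247.6] yaw_y 99.8 F [ 0.9 -0.3  0.6] T [-0.05 -0.04 -0.  ] w 60.0 q [ 0.69 -0.06  1.83 -0.    1.37 -1.05] tilt [-0.0008 -0.001 ]
453,-302,200 shift cm [ -5.27 -67.09   4.82]
```

drive_tool:
  targets:
    - [[-0.26, -3.35, 0], -6, 6]
    - [[-0.53, -6.7, 0], -12, 6]
    - [[-0.79, -10.05, 0], -12, 6]
    - [[-1.05, -13.4, 0], -12, 6]
    - [[-1.32, -16.8, 0], -12, 6]

```text
time: 0.93
eef_pos: [327.4, 186.9, 248.0]
tool_rot: [-0.0, -0.186, 0.983, -0.0]
wrist_force: [1.2, -0.8, 0.4]
gripper_width: 60.3
```

drive_tool:
  targets:
    - [[0.45, -3.33, 0.3], 0, 6]
    - [[0.9, -6.66, 0.6], 0, 6]
    - [[1.35, -10, 0.9], 0, 6]
    - [[1.8, -13.3, 1.2], 0, 6]
    - [[2.26, -16.6, 1.5], 0, 6]

```text
time: 1.35
eef_pos: [367.1, 24.1, 233.0]
tool_rot: [0.0, -0.186, 0.983, 0.0]
wrist_force: [0.9, -0.3, -0.1]
gripper_width: 60.4
```

drive_tool:
  targets:
    - [[0.45, -3.33, 0.3], 0, 6]
    - [[0.9, -6.66, 0.6], 0, 6]
    - [[1.35, -10, 0.9], 0, 6]
    - [[1.8, -13.3, 1.2], 0, 6]
    - [[2.26, -16.6, 1.5], 0, 6]

```text
time: 1.77
eef_pos: [406.7, -138.7, 217.8]
tool_rot: [-0.0, -0.185, 0.983, 0.0]
wrist_force: [0.2, 0.6, 0.8]
gripper_width: 59.6
```

```bash
python3 go.py 453,-302,200
```

```text
t 1.77 tcp [ 406.7 -138.7  217.8] yaw_y 111.4 F [0.2 0.6 0.8] T [ 0.08 -0.03  0.04] w 59.6 q [-0.53 -0.08  1.91  0.    1.31 -2.47] tilt [-0.0004  0.0004]
453,-302,200 shift cm [  1.64 -16.89   1.77]
```

drive_tool:
  targets:
    - [[0.4, -4, 1], 0, 6]
    - [[0.8, -8, 2], 0, 6]
    - [[1.2, -12, 3.5], 0, 6]
    - [[1.6, -16, 5], 0, 6]
    - [[1.64, -16.9, 6], 0, 6]

```text
time: 2.18
eef_pos: [453.9, -305.6, 157.0]
tool_rot: [0.0, -0.184, 0.983, -0.001]
wrist_force: [0.0, 0.8, 0.1]
gripper_width: 59.9
```

```bash
python3 go.py 453,-301.5,96 && python3 - <<'E'
from h import *
import pickle
im=np.zeros((400,800,3),np.uint8)
for i,(n,x,y) in enumerate((('top',400,220),('scene',130,230))):
    c=get_image(n);pickle.dump(c,open(n+'1.pkl','wb'));im[:,i*400:i*400+400]=cv2.resize(np.ascontiguousarray(c['color'][y:y+80,x:x+80,::-1]),None,fx=5,fy=5,interpolation=cv2.INTER_CUBIC)
    for z in (133,):
        o=status.observe();print(n,proj(c,o['eef_pos']+[0,0,-17]))
cv2.imwrite('pics/p1.png',im)
E
```

```text
t 2.18 tcp [ 453.9 -305.6  157. ] yaw_y 111.2 F [0.  0.8 0.1] T [-0.   -0.01 -0.03] w 59.9 q [-0.75  0.24  1.7  -0.    1.2  -2.69] tilt [ 0.0005 -0.0025]
453,-301.5,96 shift cm [-0.07  0.43  6.1 ]
top [[451.34336279 260.88386332]]
scene [[175.25503192 262.33561811]]
```

View pics/p1.png

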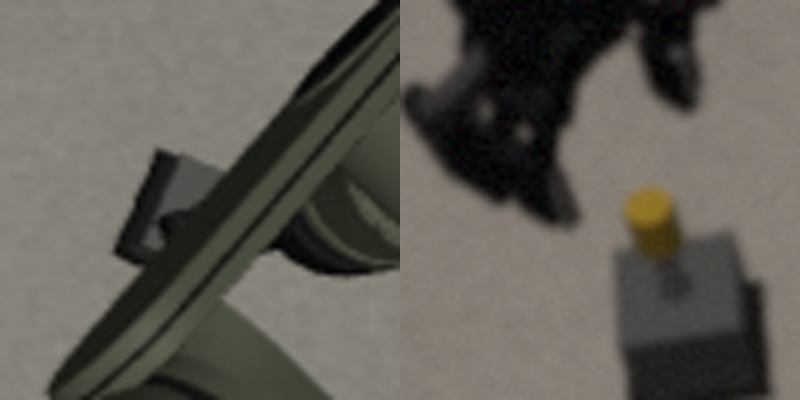

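Scene crop: fingertips at pixel (163,274) and (187,251). Their midpoint matches the projected TCP within 0.5 px. The head is below, between them. Descending and gripping.

drive_tool:
  targets:
    - [[-0.05, 0.4, 1.5], 0, 6]
    - [[-0.05, 0.4, 3], 0, 6]
    - [[-0.05, 0.4, 4.5], 0, 6]
    - [[-0.05, 0.4, 6.1], 0, 6]
    - [[-0.05, 0.4, 6.1], 0, 6]

```text
time: 2.7
eef_pos: [450.1, -293.3, 94.4]
tool_rot: [-0.002, -0.186, 0.982, 0.003]
wrist_force: [0.6, 0.5, -0.4]
gripper_width: 60.2
```

drive_tool:
  targets:
    - [[0, 0, 0], 0, 4]
    - [[0, 0, 0], 0, 3]
    - [[0, 0, 0], 0, 2.4]
    - [[0, 0, 0], 0, 2]
    - [[0, 0, 0], 0, 1]

```text
time: 3.12
eef_pos: [453.5, -297.6, 99.0]
tool_rot: [0.001, -0.186, 0.983, -0.002]
wrist_force: [0.1, -0.5, 2.3]
gripper_width: 18.3
```

drive_tool:
  targets:
    - [[0, 0, 0], 0, 0]
    - [[0, 0, 0], 0, 0]
    - [[0, 0, 0], 0, 0]
    - [[0, 0, 0], 0, 0]
    - [[0, 0, 0], 0, 0]

```text
time: 3.53
eef_pos: [453.5, -297.6, 98.9]
tool_rot: [0.001, -0.186, 0.983, -0.001]
wrist_force: [0.4, -0.5, 7.5]
gripper_width: 18.4
```

```bash
python3 go.py 453,-301.5,96
```

```text
t 3.53 tcp [ 453.5 -297.6   98.9] yaw_y 111.4 F [ 0.4 -0.5  7.5] T [-0.09 -0.    0.06] w 18.4 q [-0.74  0.31  1.75 -0.    1.08 -2.68] tilt [ 0.0025 -0.0023]
453,-301.5,96 shift cm [ 0.19 -0.34  0.3 ]
```

```bash
python3 - <<'E'
from h import *
c=get_image('scene');x,y=130,220
o=status.observe();print(proj(c,o['eef_pos']),o['eef_pos'],o['wrist_force'])
cv2.imwrite('pics/p2.png',cv2.resize(np.ascontiguousarray(c['color'][y:y+80,x:x+100,::-1]),None,fx=6,fy=6,interpolation=cv2.INTER_CUBIC))
E
```

```text
[[181.40444594 273.41190275]] [ 453.51054599 -297.65217118   98.95920378] [-0.01847457 -1.2202504   6.32738652]
```

View pics/p2.png

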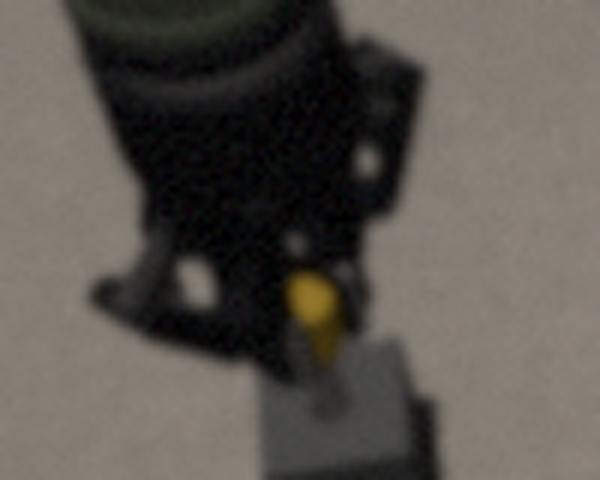

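drive_tool:
  targets:
    - [[0, 0, -1], 0, 0]
    - [[0, 0, -2.5], 0, 0]
    - [[0, 0, -4.5], 0, 0]
    - [[0, 0, -6.5], 0, 0]
    - [[0, 0, -6.5], 0, 0]

```text
time: 4.0
eef_pos: [454.2, -298.0, 166.6]
tool_rot: [0.002, -0.186, 0.983, -0.003]
wrist_force: [0.5, -0.3, 0.3]
gripper_width: 18.1
```

```bash
python3 go.py 453,-301.5,165; python3 - <<'E'
from h import *
c=get_image('scene');x,y=130,200
o=status.observe();p=o['eef_pos'];print([(proj(c,p+[0,0,d])[0]-[x,y])*6 for d in(11,-2,-71)],o['gripper_width'])
cv2.imwrite('pics/p3.png',cv2.resize(np.ascontiguousarray(c['color'][y:y+90,x:x+100,::-1]),None,fx=6,fy=6,interpolation=cv2.INTER_CUBIC))
E
```

```text
t 4.0 tcp [ 454.2 -298.   166.6] yaw_y 111.4 F [ 0.5 -0.3  0.3] T [-0.01 -0.02  0.03] w 18.1 q [-0.74  0.22  1.71  0.    1.21 -2.68] tilt [ 0.005  -0.0042]
453,-301.5,165 shift cm [ 0.24 -0.28  0.16]
[array([262.00943724, 300.78538761]), array([270.40117581, 325.46957835]), array([312.2570795 , 448.83772872])] 18.399382139613202
```

View pics/p3.png

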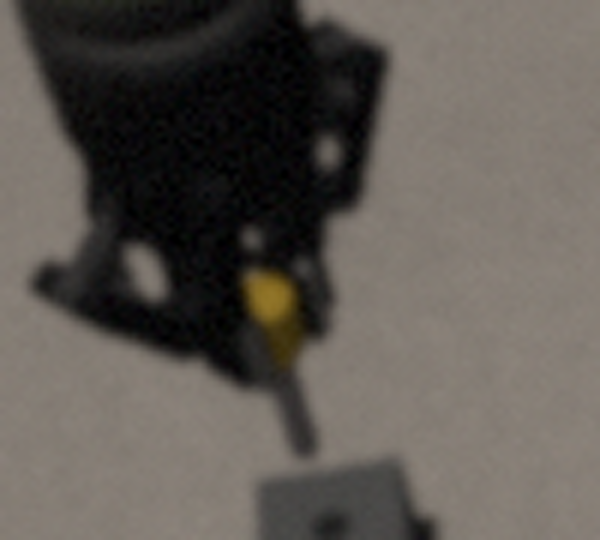

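Picture: pin held upright, with its tip near (308,455) in the crop. That is about 1 px from the predicted tip, so the offset from TCP is small. Moving to the arm's clockwise side.

drive_tool:
  targets:
    - [[-1.5, 1.3, 0], 0, 0]
    - [[-4, 3.6, 0], 0, 0]
    - [[-6.5, 5.9, 0], 0, 0]
    - [[-9, 8.1, 0], 0, 0]
    - [[-11.5, 10.4, 0], 0, 0]

```text
time: 4.47
eef_pos: [520.5, -155.9, 160.5]
tool_rot: [-0.002, -0.185, 0.983, 0.001]
wrist_force: [0.5, -0.1, -0.7]
gripper_width: 18.0
```

drive_tool:
  targets:
    - [[-2.5, 2.2, 0], 0, 0]
    - [[-5, 4.4, 0], 0, 0]
    - [[-7.5, 6.6, 0], 0, 0]
    - [[-8.6, 7.7, 0], 0, 0]
    - [[-8.6, 7.7, 0], 0, 0]

```text
time: 4.88
eef_pos: [573.0, -50.8, 160.4]
tool_rot: [-0.001, -0.188, 0.982, 0.001]
wrist_force: [0.3, -0.5, -0.5]
gripper_width: 17.9
```

```bash
python3 go.py 575.8,-53,135; python3 - <<'E'
from h import *
import pickle
o=status.observe();p=o['eef_pos'];im=np.zeros((450,800,3),np.uint8)
for i,(n,x,y) in enumerate((('scene',265,190),('top',290,180))):
    c=get_image(n);pickle.dump(c,open(n+'2.pkl','wb'));print([((proj(c,p+[0,0,d])[0]-[x,y])*5).round(1) for d in(-2,-14,-71)])
    im[:,i*400:i*400+400]=cv2.resize(np.ascontiguousarray(c['color'][y:y+90,x:x+80,::-1]),None,fx=5,fy=5,interpolation=cv2.INTER_CUBIC)
cv2.imwrite('pics/p4.png',im)
E
```

```text
t 4.88 tcp [573.  -50.8 160.4] yaw_y 111.7 F [ 0.3 -0.5 -0.5] T [-0.02  0.02 -0.01] w 17.9 q [-0.24  0.29  1.62  0.    1.23 -2.19] tilt [-0.0032  0.0023]
575.8,-53,135 shift cm [-0.18 -0.32  2.54]
[array([253.3, 241.5]), array([253.4, 260.2]), array([253.7, 344.6])]
[array([267.9, 125.9]), array([266.6, 130.1]), array([260.8, 149.2])]
```

View pics/p4.png

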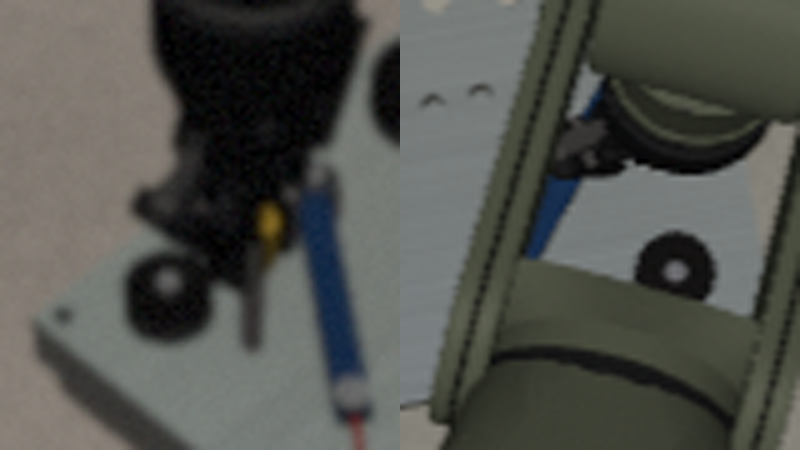

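The tip is at (251,345) against the predicted (254,345), about 1 mm off. It is clear of the arm by some 20 mm. Lowering beside the arm, then computing the push arc.

drive_tool:
  targets:
    - [[0, 0, 0.7], 0, 0]
    - [[0, 0, 1.4], 0, 0]
    - [[0, 0, 2], 0, 0]
    - [[0, 0, 2.5], 0, 0]
    - [[0, 0, 2.5], 0, 0]

```text
time: 5.4
eef_pos: [571.9, -55.1, 135.2]
tool_rot: [-0.002, -0.185, 0.983, 0.001]
wrist_force: [-0.8, -0.1, -1.3]
gripper_width: 18.1
```

```bash
cat > arc.py <<'E'
# rows (cm, tool axes) for the pin to follow the arm: q list from argv, r
from h import *
import sys
o=status.observe();q=o['tool_rot'];M=R.from_quat(np.r_[q[1:],q[0]]).as_matrix()
th=np.arctan2(M[1,1],M[0,1]);ex=np.array([-np.sin(th),np.cos(th)])*0+np.array([np.cos(th+np.pi/2),np.sin(th+np.pi/2)]);ey=np.array([np.cos(th),np.sin(th)])
piv=np.array([504.1,26.3])
def P(q,r,off=13):
    a=q-.473;return piv+r*np.array([np.cos(a),np.sin(a)])-off*np.array([-np.sin(a),np.cos(a)])
p=o['eef_pos'][:2]
d=p-piv
for k in eval(sys.argv[1]):
    D=P(*k)-p;print(k,'->',P(*k).round(1),(np.array([D@ex,D@ey])/10).round(2))
E
python3 go.py; python3 arc.py "[(0,96.5,25),(0,96.5,20),(0,96.5,15),(0,96.5,13)]+[(.04*i,96.5+.14*i) for i in range(1,26)]"
```

```text
t 5.4 tcp [571.9 -55.1 135.2] yaw_y 111.3 F [-0.8 -0.1 -1.3] T [-0.01 -0.01 -0.02] w 18.1 q [-0.25  0.32  1.64 -0.    1.18 -2.19] tilt [-0.0037  0.0009]
(0, 96.5, 25) -> [578.6 -39.9] [-1.18  1.17]
(0, 96.5, 20) -> [580.9 -35.5] [-1.55  1.5 ]
(0, 96.5, 15) -> [583.2 -31. ] [-1.93  1.83]
(0, 96.5, 13) -> [584.1 -29.2] [-2.08  1.96]
(0.04, 96.64) -> [586.4 -26. ] [-2.41  2.18]
(0.08, 96.78) -> [588.5 -22.8] [-2.73  2.4 ]
(0.12, 96.92) -> [590.5 -19.4] [-3.04  2.64]
(0.16, 97.06) -> [592.4 -16. ] [-3.34  2.9 ]
(0.2, 97.2) -> [594.2 -12.4] [-3.63  3.16]
(0.24, 97.34) -> [595.8  -8.8] [-3.91  3.44]
(0.28, 97.48) -> [597.3  -5.2] [-4.18  3.72]
(0.32, 97.62) -> [598.6  -1.4] [-4.44  4.02]
(0.36, 97.76) -> [599.8   2.4] [-4.69  4.33]
(0.4, 97.9) -> [600.8   6.2] [-4.92  4.65]
(0.44, 98.04) -> [601.7  10.1] [-5.15  4.98]
(0.48, 98.18) -> [602.4  14. ] [-5.35  5.32]
(0.52, 98.32) -> [602.9  17.9] [-5.55  5.67]
(0.56, 98.46) -> [603.3  21.9] [-5.73  6.03]
(0.6, 98.6) -> [603.6  25.9] [-5.9   6.39]
(0.64, 98.74) -> [603.6  29.9] [-6.05  6.76]
(0.68, 98.88) -> [603.5  33.9] [-6.19  7.13]
(0.72, 99.02) -> [603.3  37.9] [-6.31  7.52]
(0.76, 99.16) -> [602.9  41.9] [-6.42  7.9 ]
(0.8, 99.3) -> [602.3  45.9] [-6.51  8.3 ]
(0.84, 99.44) -> [601.6  49.8] [-6.59  8.69]
(0.88, 99.58) -> [600.7  53.8] [-6.65  9.09]
(0.92, 99.72) -> [599.6  57.7] [-6.69  9.49]
(0.96, 99.86) -> [598.4  61.5] [-6.72  9.9 ]
(1.0, 100.0) -> [597.1  65.4] [-6.73 10.3 ]
```

drive_tool:
  targets:
    - [[-0.6, 0.6, 0], 0, 0]
    - [[-1.2, 1.2, 0], 0, 0]
    - [[-1.55, 1.5, 0], 0, 0]
    - [[-1.93, 1.83, 0], 0, 0]
    - [[-2.1, 1.96, 0], 0, 0]

```text
time: 5.82
eef_pos: [586.5, -27.7, 137.7]
tool_rot: [0.001, -0.186, 0.982, -0.0]
wrist_force: [0.1, -0.6, -0.5]
gripper_width: 18.2
```

drive_tool:
  targets:
    - [[-0.31, 0.22, 0], 0, 0]
    - [[-0.63, 0.44, 0], 0, 0]
    - [[-0.94, 0.68, 0], 0, 0]
    - [[-1.24, 0.94, 0], 0, 0]
    - [[-1.53, 1.2, 0], 0, 0]

```text
time: 6.23
eef_pos: [594.7, -14.7, 137.6]
tool_rot: [-0.002, -0.186, 0.983, -0.003]
wrist_force: [-3.2, -8.5, 2.6]
gripper_width: 18.4
```

```bash
python3 go.py; python3 arc.py "[(.2,97.2)]+[(.04*i,96.5+.14*i) for i in range(6,26)]"; python3 - <<'E'
from h import *
o=status.observe();p=o['eef_pos']
c=get_image('scene');x,y=265,190;print([((proj(c,p+[0,0,d])[0]-[x,y])*5).round(1) for d in(-2,-14,-71)])
cv2.imwrite('pics/p5.png',cv2.resize(np.ascontiguousarray(c['color'][y:y+110,x:x+130,::-1]),None,fx=5,fy=5,interpolation=cv2.INTER_CUBIC))
E
```

```text
t 6.23 tcp [594.7 -14.7 137.6] yaw_y 111.4 F [-3.2 -8.5  2.6] T [-1.63  0.92 -0.06] w 18.4 q [-0.17  0.36  1.59 -0.01  1.19 -2.11] tilt [-0.0033 -0.0059]
(0.2, 97.2) -> [594.2 -12.4] [-0.04  0.23]
(0.24, 97.34) -> [595.8  -8.8] [-0.32  0.5 ]
(0.28, 97.48) -> [597.3  -5.2] [-0.59  0.79]
(0.32, 97.62) -> [598.6  -1.4] [-0.85  1.09]
(0.36, 97.76) -> [599.8   2.4] [-1.1  1.4]
(0.4, 97.9) -> [600.8   6.2] [-1.33  1.72]
(0.44, 98.04) -> [601.7  10.1] [-1.55  2.05]
(0.48, 98.18) -> [602.4  14. ] [-1.76  2.39]
(0.52, 98.32) -> [602.9  17.9] [-1.96  2.73]
(0.56, 98.46) -> [603.3  21.9] [-2.14  3.09]
(0.6, 98.6) -> [603.6  25.9] [-2.31  3.45]
(0.64, 98.74) -> [603.6  29.9] [-2.46  3.82]
(0.68, 98.88) -> [603.5  33.9] [-2.6  4.2]
(0.72, 99.02) -> [603.3  37.9] [-2.72  4.58]
(0.76, 99.16) -> [602.9  41.9] [-2.83  4.97]
(0.8, 99.3) -> [602.3  45.9] [-2.92  5.36]
(0.84, 99.44) -> [601.6  49.8] [-3.    5.75]
(0.88, 99.58) -> [600.7  53.8] [-3.06  6.15]
(0.92, 99.72) -> [599.6  57.7] [-3.11  6.55]
(0.96, 99.86) -> [598.4  61.5] [-3.14  6.96]
(1.0, 100.0) -> [597.1  65.4] [-3.15  7.36]
[array([356.7, 271.1]), array([355.9, 289.2]), array([352.2, 371.1])]
```

View pics/p5.png

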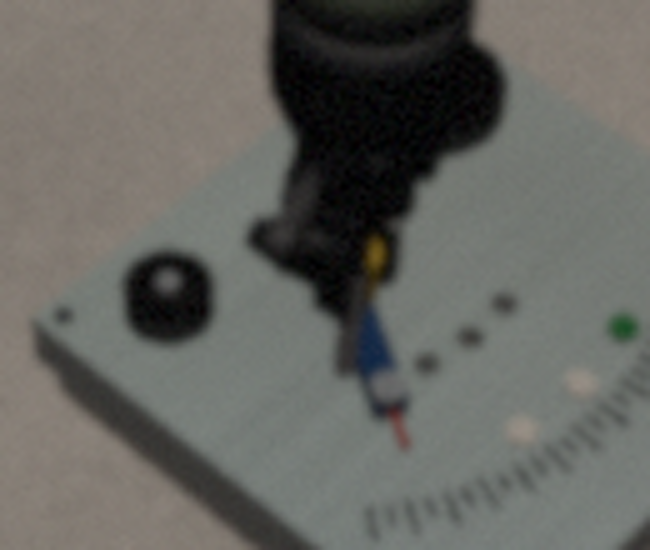

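Picture: the pin (tip about (345,370)) pushes the blue arm, whose needle is off its stop. Wrist force is 9 N, as the spring predicts. Continuing the arc.

drive_tool:
  targets:
    - [[-0.28, 0.27, 0.1], 0, 0]
    - [[-0.55, 0.56, 0.2], 0, 0]
    - [[-0.81, 0.86, 0.2], 0, 0]
    - [[-1.06, 1.17, 0.2], 0, 0]
    - [[-1.29, 1.49, 0.2], 0, 0]

```text
time: 6.7
eef_pos: [601.8, 3.3, 135.7]
tool_rot: [-0.002, -0.186, 0.983, -0.003]
wrist_force: [-2.7, -8.6, 2.8]
gripper_width: 18.8
```

drive_tool:
  targets:
    - [[-0.22, 0.33, 0], 0, 0]
    - [[-0.43, 0.67, 0], 0, 0]
    - [[-0.63, 1.01, 0], 0, 0]
    - [[-0.81, 1.37, 0], 0, 0]
    - [[-0.98, 1.73, 0], 0, 0]

```text
time: 7.12
eef_pos: [604.5, 22.6, 135.7]
tool_rot: [-0.002, -0.186, 0.983, -0.004]
wrist_force: [-2.3, -10.1, 1.7]
gripper_width: 18.6
```

```bash
python3 go.py;python3 arc.py "[(.04*i,96.5+.14*i) for i in range(15,26)]"
```

```text
t 7.12 tcp [604.5  22.6 135.7] yaw_y 111.4 F [ -2.3 -10.1   1.7] T [-2.15  0.61  0.02] w 18.6 q [-0.1   0.38  1.57 -0.01  1.2  -2.04] tilt [-0.0021 -0.0078]
(0.6, 98.6) -> [603.6  25.9] [-0.03  0.34]
(0.64, 98.74) -> [603.6  29.9] [-0.18  0.71]
(0.68, 98.88) -> [603.5  33.9] [-0.32  1.09]
(0.72, 99.02) -> [603.3  37.9] [-0.45  1.47]
(0.76, 99.16) -> [602.9  41.9] [-0.55  1.86]
(0.8, 99.3) -> [602.3  45.9] [-0.65  2.25]
(0.84, 99.44) -> [601.6  49.8] [-0.72  2.64]
(0.88, 99.58) -> [600.7  53.8] [-0.78  3.04]
(0.92, 99.72) -> [599.6  57.7] [-0.83  3.45]
(0.96, 99.86) -> [598.4  61.5] [-0.86  3.85]
(1.0, 100.0) -> [597.1  65.4] [-0.87  4.25]
```

drive_tool:
  targets:
    - [[-0.15, 0.37, 0], 0, 0]
    - [[-0.29, 0.75, 0], 0, 0]
    - [[-0.41, 1.13, 0], 0, 0]
    - [[-0.52, 1.52, 0], 0, 0]
    - [[-0.61, 1.91, 0], 0, 0]

```text
time: 7.53
eef_pos: [603.7, 42.1, 135.5]
tool_rot: [-0.001, -0.186, 0.983, -0.004]
wrist_force: [-0.8, -10.6, 0.7]
gripper_width: 18.2
```

drive_tool:
  targets:
    - [[-0.07, 0.39, 0], 0, 0]
    - [[-0.13, 0.79, 0], 0, 0]
    - [[-0.18, 1.2, 0], 0, 0]
    - [[-0.2, 1.45, 0], 0, 0]
    - [[-0.2, 1.45, 0], 0, 0]

```text
time: 7.95
eef_pos: [600.7, 56.6, 135.6]
tool_rot: [-0.001, -0.186, 0.983, -0.004]
wrist_force: [-0.2, -10.5, -0.8]
gripper_width: 18.4
```

```bash
python3 go.py 597.9,63.5,135; python3 - <<'E'
from h import *
import pickle
o=status.observe();p=o['eef_pos']
c=get_image('scene');pickle.dump(c,open('scene3.pkl','wb'));x,y=315,210;print([((proj(c,p+[0,0,d])[0]-[x,y])*8).round(1) for d in(-2,-14,-71)],'hole',(proj(c,[597.9,63.5,60])[0]-[x,y])*8)
cv2.imwrite('pics/p6.png',cv2.resize(np.ascontiguousarray(c['color'][y:y+75,x:x+95,::-1]),None,fx=8,fy=8,interpolation=cv2.INTER_CUBIC))
E
```

```text
t 7.95 tcp [600.7  56.6 135.6] yaw_y 111.5 F [ -0.2 -10.5  -0.8] T [-2.21 -0.04  0.02] w 18.4 q [-0.05  0.38  1.57 -0.01  1.19 -1.99] tilt [ 0.0006 -0.0085]
597.9,63.5,135 shift cm [0.01 0.75 0.05]
[array([405.7, 170.2]), array([402.5, 199.4]), array([387.9, 331.5])] hole [400.24403589 323.52405142]
```

View pics/p6.png

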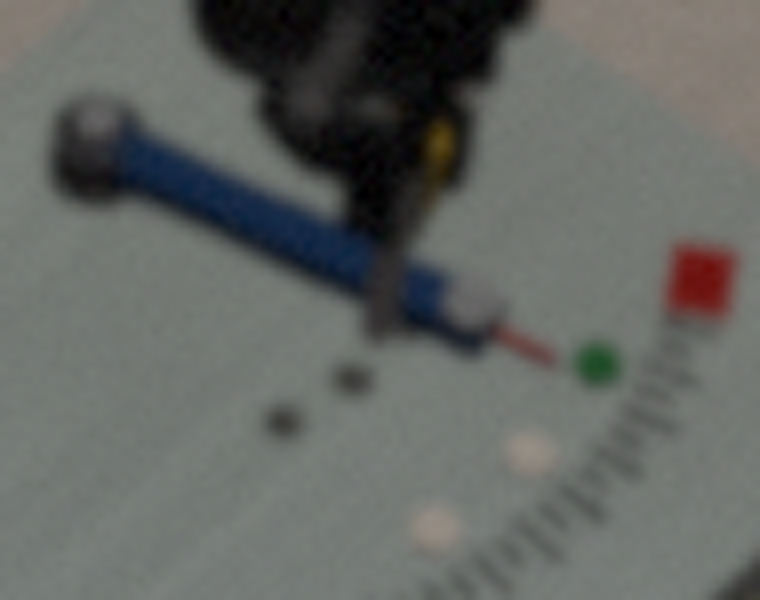

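```bash
python3 - <<'E'
from h import *
import pickle
c=pickle.load(open('scene3.pkl','rb'));p=np.load('p.npy')
def tf(p,X):
    X=np.atleast_2d(X);cc,sn=np.cos(p[2]),np.sin(p[2]);return X@np.array([[cc,sn],[-sn,cc]])+p[:2]
ps=[587.42,43.9,.196]
px=lambda q:(np.atleast_2d(q)+.5)/8-.5+[315,210]
print('dots meas',ray(c,px([(597,364),(531,453),(436,526)]),62)[:,:2].round(1).tolist(),'scene fit',tf(ps,[(60.7,43.5),(66.8,7.6),(64.3,-28.7)]).round(1).tolist())
print('holes meas',ray(c,px([(352,380),(284,423)]),60)[:,:2].round(1).tolist(),'scene fit',tf(ps,[(15.7,-6),(11.4,-29.7),(14.2,18.1)]).round(1).tolist())
for z in(63,65,67):print('tip',z,ray(c,px((381,332)),z)[0].round(1))
print('needle tip meas',ray(c,px((553,359)),67)[0])
d=ray(c,px((553,359)),67)[0][:2]-tf(ps,(-85,0))[0];print('q',np.arctan2(d[1],d[0])-.196+.67,np.hypot(*d))
print('shank top',ray(c,px((413,210)),108)[0].round(1))
print('TCP',status.observe()['eef_pos'])
E
```

```text
dots meas [[639.1, 97.7], [652.0, 64.2], [656.2, 28.5]] scene fit [[638.5, 98.4], [651.5, 64.4], [656.1, 28.3]]
holes meas [[604.2, 40.8], [605.1, 16.9]] scene fit [[604.0, 41.1], [604.4, 17.0], [597.8, 64.4]]
tip 63 [597.4  55.8  63. ]
tip 65 [598.5  54.7  65. ]
tip 67 [599.7  53.7  67. ]
needle tip meas [633.59614902  86.2010151   67.        ]
q 0.9004277731273576 142.2909732240066
shank top [595.5  64.2 108. ]
TCP [600.83129043  56.51529924 135.60126473]
```

drive_tool:
  targets:
    - [[-0.1, 0.3, 0], 0, 0]
    - [[-0.2, 0.6, 0], 0, 0]
    - [[-0.3, 0.86, 0], 0, 0]
    - [[-0.3, 0.86, 0], 0, 0]
    - [[-0.3, 0.86, 0], 0, 0]

```text
time: 8.42
eef_pos: [601.1, 65.5, 135.7]
tool_rot: [0.0, -0.186, 0.983, -0.004]
wrist_force: [0.6, -9.7, -0.7]
gripper_width: 18.3
```

```bash
python3 go.py; python3 - <<'E'
from h import *
import pickle
o=status.observe();p=o['eef_pos']
c=get_image('scene');pickle.dump(c,open('scene4.pkl','wb'));x,y=330,215;print([((proj(c,p+[0,0,d])[0]-[x,y])*10).round(1) for d in(-2,-14,-71)],'hole',(proj(c,[597.9,64,60])[0]-[x,y])*10)
cv2.imwrite('pics/p7.png',cv2.resize(np.ascontiguousarray(c['color'][y:y+60,x:x+75,::-1]),None,fx=10,fy=10,interpolation=cv2.INTER_CUBIC))
E
```

```text
t 8.42 tcp [601.1  65.5 135.7] yaw_y 111.4 F [ 0.6 -9.7 -0.7] T [-2.2  -0.21  0.05] w 18.3 q [-0.03  0.38  1.57 -0.01  1.19 -1.97] tilt [ 0.0021 -0.0083]
[array([391.9, 144.4]), array([387.6, 180.9]), array([368.1, 346.4])] hole [352.10171889 353.37033203]
```

View pics/p7.png

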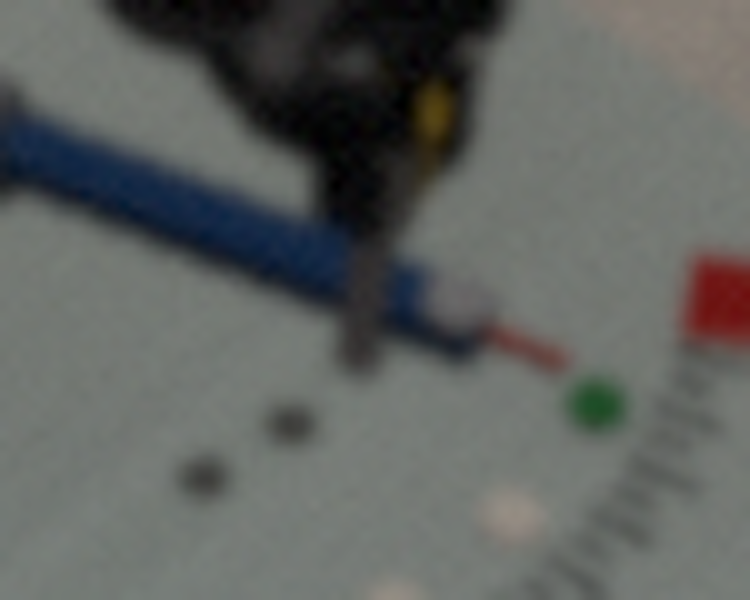

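```bash
python3 - <<'E'
from h import *
import pickle
piv=np.array([504.1,27.2])
for f,k,x,y,nt,tip in(('scene3',8,315,210,(553,359),(381,332)),('scene4',10,330,215,(566,362),(358,367))):
    c=pickle.load(open(f+'.pkl','rb'));px=lambda q:(np.atleast_2d(q)+.5)/k-.5+[x,y]
    d=ray(c,px(nt),67)[0][:2]-piv;q=np.arctan2(d[1],d[0])-.196+.67
    a=q-.474;u=np.array([np.cos(a),np.sin(a)]);n=np.array([-u[1],u[0]])
    print(f,'q',q,np.hypot(*d))
    for z in(60,62,64,66):
        t=ray(c,px(tip),z)[0][:2]; print(z,t.round(1),'along',((t-piv)@u).round(1),'off',((t-piv)@n).round(1))
    g=c['color'].astype(int).sum(2)
    for r in range(244,258):print(r,g[r,355:376])
E
```

```text
scene3 q 0.9015175505955015 142.3038031601784
60 [595.7  57.3] along 95.8 off -10.6
62 [596.8  56.3] along 96.4 off -12.0
64 [598.   55.2] along 97.0 off -13.4
66 [599.1  54.2] along 97.6 off -14.8
244 [108  92  92  98 102 123 128 131 144 144 139 135 148 165 186 227 271 306
 324 333 338]
245 [177 150 118 102  89 122 129 145 148 138 140 135 134 132 148 203 257 297
 322 320 330]
246 [266 237 185 151 112 112 123 134 138 136 146 124 132 133 160 213 259 295
 311 315 319]
247 [331 304 284 241 194 159 145 144 141 125 125 120 125 141 170 221 284 297
 302 304 304]
248 [351 346 335 313 266 210 162 145 140 124 101 107 109 114 152 215 260 302
 301 309 293]
249 [354 352 360 344 301 234 170 151 142 126 105  66  85  97 129 168 222 266
 288 284 273]
250 [361 363 357 350 304 237 174 151 148 151 119  95  80  79 101 116 167 215
 240 235 223]
251 [363 363 366 352 315 253 195 180 189 186 183 159 166 145 127 107 110 139
 156 157 170]
252 [359 359 360 348 328 287 245 227 251 263 257 246 253 249 218 175 136 112
 111 115 163]
253 [360 362 361 345 339 318 298 292 310 312 318 317 324 311 296 266 211 176
 156 1
[... 1147 characters left out ...]
9 354 324 262 201 165 171 197 253 288 294 273 253
 226 180 149]
251 [359 362 358 358 359 359 340 329 286 237 197 206 237 290 332 334 339 317
 297 265 236]
252 [360 360 362 358 356 352 346 332 318 285 262 261 281 326 346 361 357 354
 339 331 311]
253 [356 360 354 354 353 348 345 343 343 337 319 314 332 346 363 360 358 355
 356 353 343]
254 [362 347 339 337 334 339 343 350 359 357 349 349 356 358 363 359 367 355
 359 364 364]
255 [348 332 301 290 284 295 324 340 351 362 359 363 362 360 365 364 363 360
 359 358 358]
256 [338 304 258 219 220 240 293 332 355 360 356 361 360 360 361 364 360 357
 356 355 353]
257 [333 285 233 191 192 213 274 335 358 364 365 368 358 361 357 359 363 354
 359 359 351]
```

Picture: needle at (566,362) reads about 0.98 at the green dot, and the tip at (358,367) is over hole 3 with the hole's dark mouth under it. Feeling downward gently.

drive_tool:
  targets:
    - [[0.03, 0, 0.1], 0, 0]
    - [[0.05, 0, 0.2], 0, 0]
    - [[0.05, 0, 0.3], 0, 0]
    - [[0.05, 0, 0.4], 0, 0]
    - [[0.05, 0, 0.4], 0, 0]

```text
time: 8.88
eef_pos: [602.9, 65.6, 133.5]
tool_rot: [0.003, -0.186, 0.983, -0.004]
wrist_force: [3.8, -10.3, 2.0]
gripper_width: 18.4
```

drive_tool:
  targets:
    - [[0, 0, 0.05], 0, 0]
    - [[0, 0, 0.1], 0, 0]
    - [[0, 0, 0.15], 0, 0]
    - [[0, 0, 0.2], 0, 0]
    - [[0, 0, 0.2], 0, 0]

```text
time: 9.3
eef_pos: [603.5, 65.7, 132.0]
tool_rot: [0.004, -0.186, 0.983, -0.004]
wrist_force: [3.9, -8.4, 2.7]
gripper_width: 18.1
```

```bash
python3 go.py
```

```text
t 9.3 tcp [603.5  65.7 132. ] yaw_y 111.4 F [ 3.9 -8.4  2.7] T [-1.91 -0.82  0.02] w 18.1 q [-0.03  0.38  1.57 -0.01  1.18 -1.97] tilt [ 0.0093 -0.0072]
```

drive_tool:
  targets:
    - [[0.07, 0.03, 0], 0, 0]
    - [[0.14, 0.06, 0], 0, 0]
    - [[0.2, 0.08, 0], 0, 0]
    - [[0.2, 0.08, 0], 0, 0]
    - [[0.2, 0.08, 0], 0, 0]

```text
time: 9.72
eef_pos: [602.3, 66.1, 132.1]
tool_rot: [0.005, -0.186, 0.983, -0.004]
wrist_force: [5.9, -8.4, 1.1]
gripper_width: 18.3
```

```bash
python3 go.py
```

```text
t 9.72 tcp [602.3  66.1 132.1] yaw_y 111.4 F [ 5.9 -8.4  1.1] T [-1.77 -1.31 -0.05] w 18.3 q [-0.03  0.38  1.58 -0.01  1.17 -1.97] tilt [ 0.0118 -0.0064]
```

```bash
cat > look.py <<'E'
from h import *
import pickle,sys
c=get_image('scene');pickle.dump(c,open(sys.argv[1]+'.pkl','wb'))
im=c['color'].astype(int);piv=np.array([504.1,27.2])
r=(im[...,0]>1.5*im[...,1])&(im[...,0]>1.5*im[...,2])&(im[...,0]>60);r[:,398:]=0;r[:235]=0;r[262:]=0;r[:,:360]=0
v,u=np.nonzero(r);P=ray(c,np.c_[u,v],67)[:,:2]-piv
print('needle q',np.median(np.arctan2(P[:,1],P[:,0]))-.196+.67,len(u))
g=im.sum(2)
print('cols',358,375)
for k in range(232,256):print(k,*g[k,358:376])
E
python3 look.py s5; python3 - <<'E'
import sys;sys.argv=['x']
from h import *
import pickle
for f in('scene3','scene4'):
    c=pickle.load(open('%s.pkl'%f,'rb'));im=c['color'].astype(int);piv=np.array([504.1,27.2])
    r=(im[...,0]>1.5*im[...,1])&(im[...,0]>1.5*im[...,2])&(im[...,0]>60);r[:,398:]=0;r[:235]=0;r[262:]=0;r[:,:360]=0
    v,u=np.nonzero(r);P=ray(c,np.c_[u,v],67)[:,:2]-piv
    print(f,np.median(np.arctan2(P[:,1],P[:,0]))-.196+.67,len(u))
c=pickle.load(open('scene4.pkl','rb'));print('hole mouth px',proj(c,[[597.9+5.75*np.cos(a),64+5.75*np.sin(a),60] for a in np.arange(0,6.2,.785)]).round(1).tolist())
g=c['color'].astype(int).sum(2)
for k in range(232,244):print(k,*g[k,358:376])
E
```

```text
needle q 0.9808618272069782 1
cols 358 375
232 307 284 237 161 85 10 12 9 22 22 54 89 114 111 105 111 126 150
233 340 323 294 204 117 40 5 23 22 22 65 104 115 118 122 150 179 229
234 330 329 296 216 114 23 16 35 36 30 64 101 114 124 146 207 262 288
235 288 304 282 208 116 26 8 20 20 43 82 106 125 145 179 250 307 324
236 223 232 225 174 93 53 15 44 44 31 76 106 141 166 227 296 331 342
237 156 184 156 133 91 39 49 20 42 31 84 112 153 198 266 319 340 343
238 137 145 135 104 98 51 38 42 43 52 80 118 165 226 297 340 345 339
239 119 131 121 119 125 100 90 51 48 71 110 131 196 259 315 345 351 345
240 127 126 126 129 123 110 119 96 92 94 122 143 206 269 308 333 337 342
241 115 109 125 138 122 137 113 127 124 120 132 158 178 235 277 309 327 336
242 99 111 101 104 116 139 131 131 143 143 139 148 159 195 227 279 311 312
243 135 108 102 83 100 105 105 125 128 138 142 148 156 166 226 275 301 308
244 206 170 138 109 100 90 105 113 124 143 138 154 143 169 232 281 300 311
245 290 256 214 187 143 125 122 106 128 141 145 136 138 169 220 275 291 301
246 341 322 292 272 251 217 170 137 138 140 147 132 1
[... 746 characters left out ...]
"<stdin>", line 7, in <module>
  File "h.py", line 12, in ray
    n=cv2.undistortPoints(np.array(uv,float).reshape(-1,1,2),K,d).reshape(-1,2)
      ~~~~~~~~~~~~~~~~~~~^^^^^^^^^^^^^^^^^^^^^^^^^^^^^^^^^^^^^^^^
cv2.error: OpenCV(4.12.0) /io/opencv/modules/calib3d/src/undistort.dispatch.cpp:347: error: (-215:Assertion failed) CV_IS_MAT(_src) && CV_IS_MAT(_dst) && (_src->rows == 1 || _src->cols == 1) && (_dst->rows == 1 || _dst->cols == 1) && _src->cols + _src->rows - 1 == _dst->rows + _dst->cols - 1 && (CV_MAT_TYPE(_src->type) == CV_32FC2 || CV_MAT_TYPE(_src->type) == CV_64FC2) && (CV_MAT_TYPE(_dst->type) == CV_32FC2 || CV_MAT_TYPE(_dst->type) == CV_64FC2) in function 'cvUndistortPointsInternal'
```

```bash
python3 - <<'E'
from h import *
import pickle
c=pickle.load(open('scene.pkl','rb'));g=c['color'].astype(int).sum(2)
for k in range(246,256):print(k,*g[k,358:376])
for z in(58,60,62):print(z,ray(c,[(366.2,250.7),(365.8,250.6)],z)[:,:2].round(1).tolist())
w=np.clip(330-g[246:256,359:372],0,None);v,u=np.mgrid[246:256,359:372];h=[(w*u).sum()/w.sum(),(w*v).sum()/w.sum()];print('hole centroid',h,ray(c,[h],60))
print('pred',proj(c,[597.9,64,60]))
E
```

```text
246 330 330 338 339 338 326 336 330 330 325 324 326 322 330 332 328 329 330
247 332 334 339 339 322 322 324 319 317 323 320 323 323 323 331 327 328 329
248 335 334 340 339 330 312 288 280 277 291 315 323 330 322 323 337 335 331
249 336 340 331 331 321 289 247 222 229 257 288 320 332 333 333 335 333 333
250 336 338 336 323 310 265 216 183 185 215 275 317 328 334 329 341 336 335
251 332 341 336 325 307 276 221 199 203 223 278 321 339 341 339 329 335 343
252 338 332 328 325 313 297 269 249 247 276 301 325 339 336 341 343 334 341
253 327 328 323 329 326 317 310 298 293 307 328 338 342 338 336 335 340 339
254 306 311 321 324 322 322 322 331 331 337 336 336 336 338 336 337 339 335
255 272 254 275 303 330 328 340 334 337 336 339 344 341 342 337 334 331 335
58 [[598.8, 66.2], [598.1, 65.7]]
60 [[599.9, 65.2], [599.2, 64.6]]
62 [[601.1, 64.1], [600.3, 63.5]]
hole centroid [np.float64(365.0281789362452), np.float64(250.53575202536103)] [[598.10476208  63.33334147  60.        ]]
pred [[365.21017189 250.3370332 ]]
```

drive_tool:
  targets:
    - [[0.1, 0, 0], 0, 0]
    - [[0.2, 0, 0], 0, 0]
    - [[0.3, 0, 0], 0, 0]
    - [[0.3, 0, 0], 0, 0]
    - [[0.3, 0, 0], 0, 0]

```text
time: 10.18
eef_pos: [600.3, 65.2, 132.3]
tool_rot: [0.006, -0.186, 0.983, -0.004]
wrist_force: [7.6, -6.2, -1.3]
gripper_width: 17.9
```

```bash
python3 go.py
```

```text
t 10.18 tcp [600.3  65.2 132.3] yaw_y 111.4 F [ 7.6 -6.2 -1.3] T [-1.59 -1.67 -0.06] w 17.9 q [-0.03  0.37  1.58 -0.01  1.17 -1.97] tilt [ 0.0141 -0.0059]
```

drive_tool:
  targets:
    - [[0, 0, 0.08], 0, 0]
    - [[0.03, 0, 0.16], 0, 0]
    - [[0.05, 0, 0.24], 0, 0]
    - [[0.05, 0, 0.3], 0, 0]
    - [[0.05, 0, 0.3], 0, 0]

```text
time: 10.6
eef_pos: [600.1, 64.8, 130.6]
tool_rot: [0.006, -0.186, 0.983, -0.005]
wrist_force: [5.3, -9.2, 5.9]
gripper_width: 18.2
```

```bash
python3 go.py;python3 look.py s6|head -30
```

```text
t 10.6 tcp [600.1  64.8 130.6] yaw_y 111.4 F [ 5.3 -9.2  5.9] T [-1.67 -1.12  0.01] w 18.2 q [-0.03  0.38  1.58 -0.01  1.17 -1.97] tilt [ 0.0142 -0.0066]Traceback (most recent call last):
  File "look.py", line 6, in <module>
    v,u=np.nonzero(r);P=ray(c,np.c_[u,v],67)[:,:2]-piv
                        ~~~^^^^^^^^^^^^^^^^^
  File "h.py", line 12, in ray
    n=cv2.undistortPoints(np.array(uv,float).reshape(-1,1,2),K,d).reshape(-1,2)
      ~~~~~~~~~~~~~~~~~~~^^^^^^^^^^^^^^^^^^^^^^^^^^^^^^^^^^^^^^^^
cv2.error: OpenCV(4.12.0) /io/opencv/modules/calib3d/src/undistort.dispatch.cpp:347: error: (-215:Assertion failed) CV_IS_MAT(_src) && CV_IS_MAT(_dst) && (_src->rows == 1 || _src->cols == 1) && (_dst->rows == 1 || _dst->cols == 1) && _src->cols + _src->rows - 1 == _dst->rows + _dst->cols - 1 && (CV_MAT_TYPE(_src->type) == CV_32FC2 || CV_MAT_TYPE(_src->type) == CV_64FC2) && (CV_MAT_TYPE(_dst->type) == CV_32FC2 || CV_MAT_TYPE(_dst->type) == CV_64FC2) in function 'cvUndistortPointsInternal'
```

```bash
python3 - <<'E'
from h import *
import pickle
for f in('s5','s6'):
    c=pickle.load(open(f+'.pkl','rb'));g=c['color'].astype(int).sum(2);print(f)
    for k in range(240,255):
        r=g[k,355:376].astype(float);print(k,*g[k,358:374])
c=pickle.load(open('s6.pkl','rb'))
x,y=330,215
cv2.imwrite('pics/p8.png',cv2.resize(np.ascontiguousarray(c['color'][y:y+60,x:x+75,::-1]),None,fx=10,fy=10,interpolation=cv2.INTER_CUBIC))
E
```

```text
s5
240 127 126 126 129 123 110 119 96 92 94 122 143 206 269 308 333
241 115 109 125 138 122 137 113 127 124 120 132 158 178 235 277 309
242 99 111 101 104 116 139 131 131 143 143 139 148 159 195 227 279
243 135 108 102 83 100 105 105 125 128 138 142 148 156 166 226 275
244 206 170 138 109 100 90 105 113 124 143 138 154 143 169 232 281
245 290 256 214 187 143 125 122 106 128 141 145 136 138 169 220 275
246 341 322 292 272 251 217 170 137 138 140 147 132 116 140 189 239
247 354 350 342 329 323 287 232 182 151 144 135 130 109 99 140 175
248 358 358 354 355 339 314 257 201 163 148 152 124 118 98 105 125
249 355 361 358 355 336 299 234 179 152 152 165 180 196 181 153 143
250 362 365 352 347 328 280 217 168 156 155 178 227 267 270 252 216
251 356 358 358 346 331 285 238 188 171 171 213 278 324 331 322 293
252 353 353 349 346 343 321 286 249 220 237 269 311 343 354 350 342
253 359 349 349 348 351 343 330 311 291 302 317 346 359 361 367 355
254 332 329 337 341 350 350 342 346 340 348 348 361 363 360 364 358
s6
240 125 123 142 128 122 104 99 81 91 125 147 179 246 295 317 335
241 112 123 120 1
[... 225 characters left out ...]
44 132 132 174 225 273
245 279 250 208 175 139 122 117 129 155 153 129 124 123 160 216 275
246 330 318 295 264 227 185 156 148 138 144 127 118 95 136 184 249
247 357 346 341 316 290 243 196 149 153 146 129 109 87 116 144 182
248 356 357 346 349 325 281 206 168 149 151 146 150 135 110 103 122
249 362 358 357 346 333 283 212 156 153 165 197 227 207 174 139 111
250 364 359 356 356 328 268 210 153 166 185 250 293 295 257 231 186
251 362 356 355 349 329 289 219 175 181 227 285 328 334 322 298 284
252 358 355 350 339 344 318 275 233 226 272 315 345 358 352 345 345
253 353 352 351 353 344 340 321 303 295 323 346 356 354 357 363 356
254 331 332 333 341 351 346 347 334 347 355 363 368 360 358 361 362
```

View pics/p8.png

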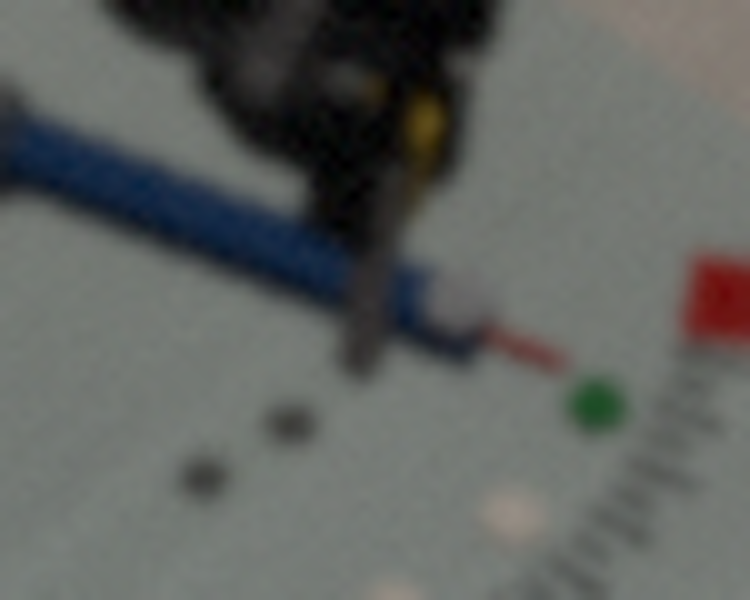

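Picture: shank reaches (358,370), within about 1 mm of hole 3, and the needle still reads the dot. Contact is light (Fz about 6 N). I'll search in small steps with a light touch.

drive_tool:
  targets:
    - [[0.05, 0, 0.03], 0, 0]
    - [[0.1, 0, 0.06], 0, 0]
    - [[0.15, 0, 0.06], 0, 0]
    - [[0.15, 0, 0.06], 0, 0]
    - [[0.15, 0, 0.06], 0, 0]

```text
time: 11.07
eef_pos: [599.5, 64.5, 130.6]
tool_rot: [0.008, -0.186, 0.983, -0.004]
wrist_force: [6.1, -7.5, 6.5]
gripper_width: 18.4
```

drive_tool:
  targets:
    - [[0, 0.05, 0], 0, 0]
    - [[0, 0.1, 0], 0, 0]
    - [[0, 0.15, 0], 0, 0]
    - [[0, 0.15, 0], 0, 0]
    - [[0, 0.15, 0], 0, 0]

```text
time: 11.48
eef_pos: [599.2, 65.3, 130.6]
tool_rot: [0.008, -0.186, 0.983, -0.005]
wrist_force: [6.8, -8.7, 5.5]
gripper_width: 18.3
```

```bash
python3 go.py
```

```text
t 11.48 tcp [599.2  65.3 130.6] yaw_y 111.4 F [ 6.8 -8.7  5.5] T [-1.91 -1.54 -0.04] w 18.3 q [-0.03  0.37  1.59 -0.01  1.16 -1.97] tilt [ 0.017  -0.0071]
```

drive_tool:
  targets:
    - [[0, -0.06, 0], 0, 0]
    - [[0, -0.12, 0], 0, 0]
    - [[0, -0.18, 0], 0, 0]
    - [[0, -0.24, 0], 0, 0]
    - [[0, -0.3, 0], 0, 0]

```text
time: 11.9
eef_pos: [599.8, 63.8, 130.6]
tool_rot: [0.007, -0.186, 0.983, -0.004]
wrist_force: [5.2, -5.7, 7.2]
gripper_width: 17.9
```

```bash
python3 go.py; python3 look.py s7 2>/dev/null; python3 - <<'E'
from h import *
import pickle
for f in('scene4','s5','s6','s7'):
    c=pickle.load(open(f+'.pkl','rb'));im=c['color'].astype(int)[240:258,370:392];w=np.clip(im[...,0]-np.maximum(im[...,1],im[...,2])-15,0,None)
    v,u=np.mgrid[240:258,370:392];m=[(w*u).sum()/w.sum(),(w*v).sum()/w.sum()];P=ray(c,[m],67)[0][:2]-[504.1,27.2];print(f,m,w.sum(),'q',np.arctan2(P[1],P[0])+.474,np.hypot(*P))
g=im=c['color'].astype(int).sum(2)
for k in range(244,255):print(k,*g[k,358:374])
E
```

```text
t 11.9 tcp [599.8  63.8 130.6] yaw_y 111.4 F [ 5.2 -5.7  7.2] T [-1.15 -1.2  -0.04] w 17.9 q [-0.04  0.37  1.59 -0.    1.17 -1.98] tilt [ 0.0159 -0.0046]
needle q 0.9696036545585809 2
cols 358 375
232 236 183 102 40 31 16 33 34 38 72 113 114 114 108 115 110 169 252
233 302 240 147 28 30 0 13 33 46 63 117 120 120 115 150 181 232 290
234 316 264 158 60 23 12 22 39 59 98 109 123 121 162 218 264 295 322
235 284 245 160 67 37 33 16 4 44 90 120 125 144 207 268 306 327 346
236 222 196 119 60 14 10 17 14 61 100 114 124 186 247 304 329 343 340
237 172 145 91 42 23 37 33 42 60 102 136 176 229 297 331 338 353 346
238 133 130 98 75 55 30 33 34 74 112 149 201 275 316 339 347 344 344
239 131 117 99 91 64 63 61 68 72 110 165 224 291 329 342 350 343 339
240 132 126 131 118 107 103 99 86 108 121 167 215 271 309 327 340 350 347
241 109 116 116 118 122 112 122 123 118 138 161 184 222 254 284 319 336 339
242 100 107 110 115 120 130 127 124 123 146 147 157 170 197 240 288 313 322
243 103 86 99 87 113 121 132 133 141 144 139 138 140 177 221 280 304 312
244 181 144 121 98 103 103 107 133 143 149 147 131 14
[... 1351 characters left out ...]
7 131 142 174 229 276
245 271 238 193 166 137 112 119 136 138 149 139 134 146 184 231 286
246 329 316 286 254 219 167 143 137 138 150 130 110 112 151 210 259
247 354 348 340 322 295 243 187 145 143 137 114 102 101 113 166 209
248 363 355 353 346 323 275 205 161 151 148 137 117 101 97 125 142
249 361 362 355 353 328 277 202 160 140 163 180 188 182 156 129 119
250 362 357 354 350 328 272 199 154 153 190 236 269 270 246 214 174
251 357 356 357 348 326 283 212 174 173 217 282 325 333 317 296 259
252 355 355 352 350 335 314 258 221 228 267 316 348 350 351 345 322
253 344 356 343 345 346 327 306 286 300 323 344 354 366 356 360 351
254 328 329 334 348 346 354 346 344 334 351 364 357 361 361 361 361
```

drive_tool:
  targets:
    - [[0, 0, 0.05], 0, 0]
    - [[-0.05, 0, 0.1], 0, 0]
    - [[-0.1, 0, 0.1], 0, 0]
    - [[-0.15, 0, 0.1], 0, 0]
    - [[-0.2, 0, 0.1], 0, 0]

```text
time: 12.37
eef_pos: [601.1, 64.1, 130.5]
tool_rot: [0.007, -0.186, 0.983, -0.004]
wrist_force: [1.4, -7.0, 13.3]
gripper_width: 18.3
```

```bash
python3 go.py
```

```text
t 12.37 tcp [601.1  64.1 130.5] yaw_y 111.4 F [ 1.4 -7.  13.3] T [-1.48 -0.44  0.03] w 18.3 q [-0.03  0.38  1.58 -0.01  1.17 -1.98] tilt [ 0.0143 -0.0057]
```

drive_tool:
  targets:
    - [[-0.05, 0, 0], 0, 0]
    - [[-0.1, 0, 0], 0, 0]
    - [[-0.15, 0, 0], 0, 0]
    - [[-0.2, 0, 0], 0, 0]
    - [[-0.2, 0, 0], 0, 0]

```text
time: 12.78
eef_pos: [602.1, 64.5, 130.4]
tool_rot: [0.005, -0.186, 0.983, -0.004]
wrist_force: [-0.0, -7.2, 14.0]
gripper_width: 17.9
```

```bash
python3 go.py
```

```text
t 12.78 tcp [602.1  64.5 130.4] yaw_y 111.4 F [-0.  -7.2 14. ] T [-1.7  -0.13  0.02] w 17.9 q [-0.03  0.38  1.58 -0.01  1.17 -1.98] tilt [ 0.012  -0.0065]
```

drive_tool:
  targets:
    - [[0.1, 0, -0.1], 0, 0]
    - [[0.2, 0.1, -0.15], 0, 0]
    - [[0.3, 0.2, -0.15], 0, 0]
    - [[0.35, 0.3, -0.15], 0, 0]
    - [[0.35, 0.35, -0.15], 0, 0]

```text
time: 13.2
eef_pos: [599.2, 65.8, 130.6]
tool_rot: [0.007, -0.186, 0.983, -0.005]
wrist_force: [7.7, -9.5, 2.8]
gripper_width: 18.5
```

```bash
python3 go.py
```

```text
t 13.2 tcp [599.2  65.8 130.6] yaw_y 111.4 F [ 7.7 -9.5  2.8] T [-1.99 -1.65 -0.02] w 18.5 q [-0.03  0.37  1.59 -0.01  1.16 -1.97] tilt [ 0.0165 -0.0074]
```

drive_tool:
  targets:
    - [[0, 0.05, 0], 0, 0]
    - [[0, 0.1, 0], 0, 0]
    - [[0, 0.15, 0], 0, 0]
    - [[0, 0.2, 0], 0, 0]
    - [[0, 0.2, 0], 0, 0]

```text
time: 13.62
eef_pos: [598.5, 67.6, 130.5]
tool_rot: [0.007, -0.186, 0.983, -0.005]
wrist_force: [7.8, -9.7, 3.2]
gripper_width: 18.6
```

```bash
python3 go.py
```

```text
t 13.62 tcp [598.5  67.6 130.5] yaw_y 111.4 F [ 7.8 -9.7  3.2] T [-1.96 -1.57 -0.03] w 18.6 q [-0.03  0.37  1.59 -0.01  1.16 -1.97] tilt [ 0.0163 -0.0076]
```

```bash
cat > look.py <<'E'
from h import *
import pickle,sys
c=get_image('scene');pickle.dump(c,open(sys.argv[1]+'.pkl','wb'))
im=c['color'].astype(int)[240:258,370:392];w=np.clip(im[...,0]-np.maximum(im[...,1],im[...,2])-15,0,None)
v,u=np.mgrid[240:258,370:392];m=[(w*u).sum()/w.sum(),(w*v).sum()/w.sum()];P=ray(c,[m],67)[0][:2]-[504.1,27.2];print('q',(np.arctan2(P[1],P[0])+.474).round(4),np.hypot(*P).round(1))
g=c['color'].astype(int).sum(2);h=pickle.load(open('scene.pkl','rb'))['color'].astype(int).sum(2)
for k in range(246,255):print(k,*g[k,358:374],' | d',*(g[k,358:374]-h[k,358:374]*1.07).astype(int))
E
python3 look.py s8
```

```text
q 1.01 134.6
246 354 352 336 326 317 288 238 169 137 145 138 119 99 110 124 151  | d 0 -1 -25 -36 -44 -60 -121 -184 -216 -202 -208 -229 -245 -243 -231 -199
247 352 355 358 349 343 319 269 202 150 152 151 147 148 121 99 95  | d -3 -2 -4 -13 -1 -25 -77 -139 -189 -193 -191 -198 -197 -224 -255 -254
248 355 358 359 350 343 325 263 199 148 158 181 207 222 205 174 140  | d -3 0 -4 -12 -10 -8 -45 -100 -148 -153 -156 -138 -131 -139 -171 -220
249 365 358 358 346 329 302 233 180 153 173 207 268 293 289 255 214  | d 5 -5 3 -8 -14 -7 -31 -57 -92 -101 -101 -74 -62 -67 -101 -144
250 362 364 357 346 327 274 209 168 158 179 235 298 333 332 324 306  | d 2 2 -2 0 -4 -9 -22 -27 -39 -51 -59 -41 -17 -25 -28 -58
251 361 355 350 349 324 289 233 193 192 224 270 318 346 351 353 337  | d 5 -9 -9 1 -4 -6 -3 -19 -25 -14 -27 -25 -16 -13 -9 -15
252 354 353 351 345 345 320 288 262 257 282 316 343 357 356 355 358  | d -7 -2 0 -2 10 2 0 -4 -7 -13 -6 -4 -5 -3 -9 -9
253 351 348 346 354 344 342 330 318 309 326 346 357 362 358 357 361  | d 1 -2 0 1 -4 2 -1 0 -4 -2 -4 -4 -3 -3 -2 2
254 336 329 334 342 342 351 346 343 347 358 355 362 358 360 350 362  | d 8 -3 -9 -4 -2 6 1 -11 -7 -2 -4 2 -1 -1 -9 1
```

drive_tool:
  targets:
    - [[0.1, 0, 0.03], 0, 0]
    - [[0.2, 0, 0.06], 0, 0]
    - [[0.3, 0, 0.06], 0, 0]
    - [[0.3, 0, 0.06], 0, 0]
    - [[0.3, 0, 0.06], 0, 0]

```text
time: 14.08
eef_pos: [596.2, 67.1, 130.0]
tool_rot: [0.008, -0.186, 0.983, -0.005]
wrist_force: [8.9, -7.8, 2.4]
gripper_width: 18.5
```

drive_tool:
  targets:
    - [[0, -0.05, 0], 0, 0]
    - [[0, -0.1, 0], 0, 0]
    - [[0, -0.15, 0], 0, 0]
    - [[0, -0.2, 0], 0, 0]
    - [[0, -0.2, 0], 0, 0]

```text
time: 14.5
eef_pos: [596.6, 65.3, 129.8]
tool_rot: [0.008, -0.186, 0.983, -0.005]
wrist_force: [8.3, -7.3, 2.3]
gripper_width: 18.3
```

```bash
python3 go.py; python3 look.py s9
```

```text
t 14.5 tcp [596.6  65.3 129.8] yaw_y 111.4 F [ 8.3 -7.3  2.3] T [-1.65 -1.68 -0.03] w 18.3 q [-0.03  0.37  1.6  -0.01  1.16 -1.97] tilt [ 0.0168 -0.006 ]
q 0.9996 133.0
246 353 339 336 317 286 230 175 155 145 129 111 101 100 102 135 175  | d 0 -14 -25 -45 -75 -118 -184 -198 -208 -218 -235 -247 -244 -251 -220 -175
247 352 356 350 342 317 263 191 160 148 159 147 139 124 107 107 127  | d -3 -1 -12 -20 -27 -81 -155 -181 -191 -186 -195 -206 -221 -238 -247 -222
248 360 353 359 351 328 264 197 162 159 179 210 227 212 172 133 105  | d 1 -4 -4 -11 -25 -69 -111 -137 -137 -132 -127 -118 -141 -172 -212 -255
249 363 362 356 347 324 265 195 156 167 201 255 290 287 254 219 172  | d 3 -1 1 -7 -19 -44 -69 -81 -78 -73 -53 -52 -68 -102 -137 -186
250 359 359 354 350 323 263 192 170 162 209 271 318 333 318 293 273  | d 0 -2 -5 4 -8 -20 -39 -25 -35 -21 -23 -21 -17 -39 -59 -91
251 360 352 356 352 323 288 225 203 197 230 291 338 351 350 343 331  | d 4 -12 -3 4 -5 -7 -11 -9 -20 -8 -6 -5 -11 -14 -19 -21
252 353 346 343 344 340 318 278 261 257 280 316 349 355 360 361 356  | d -8 -9 -7 -3 5 0 -9 -5 -7 -15 -6 1 -7 0 -3 -11
253 355 351 349 358 349 344 327 317 312 330 344 354 361 357 362 358  | d 5 0 3 5 0 4 -4 -1 -1 1 -6 -7 -4 -4 2 0
254 331 336 332 348 348 356 350 343 346 355 363 354 365 361 361 363  | d 3 3 -11 1 3 11 5 -11 -8 -5 3 -5 5 0 1 2
```

drive_tool:
  targets:
    - [[0, -0.05, 0.03], 0, 0]
    - [[0, -0.1, 0.06], 0, 0]
    - [[0, -0.15, 0.08], 0, 0]
    - [[-0.03, -0.18, 0.1], 0, 0]
    - [[-0.03, -0.18, 0.1], 0, 0]

```text
time: 14.97
eef_pos: [596.8, 64.4, 128.9]
tool_rot: [0.007, -0.186, 0.983, -0.004]
wrist_force: [5.7, -6.5, 4.3]
gripper_width: 18.4
```

```bash
python3 go.py; python3 look.py s10
```

```text
t 14.97 tcp [596.8  64.4 128.9] yaw_y 111.4 F [ 5.7 -6.5  4.3] T [-1.24 -1.27  0.03] w 18.4 q [-0.03  0.37  1.6  -0.    1.16 -1.98] tilt [ 0.0149 -0.0048]
q 0.9953 133.6
246 343 340 311 289 254 207 161 149 140 122 110 83 75 115 151 210  | d -10 -13 -50 -73 -107 -141 -198 -204 -213 -225 -236 -265 -269 -238 -204 -140
247 356 356 348 332 294 238 176 146 152 148 153 124 103 98 112 142  | d 0 -1 -14 -30 -50 -106 -170 -195 -187 -197 -189 -221 -242 -247 -242 -207
248 357 354 354 350 302 232 170 160 164 192 212 199 180 142 137 112  | d -1 -3 -9 -12 -51 -101 -138 -139 -132 -119 -125 -146 -173 -202 -208 -248
249 355 356 347 349 299 227 173 156 164 215 257 273 263 258 217 175  | d -4 -7 -7 -5 -44 -82 -91 -81 -81 -59 -51 -69 -92 -98 -139 -183
250 358 360 357 346 310 243 188 157 170 208 266 313 332 315 294 269  | d -1 -1 -2 0 -21 -40 -43 -38 -27 -22 -28 -26 -18 -42 -58 -95
251 357 358 350 343 313 261 212 180 193 229 289 332 347 347 340 320  | d 1 -6 -9 -4 -15 -34 -24 -32 -24 -9 -8 -11 -15 -17 -22 -32
252 356 353 351 356 329 304 265 253 247 284 326 345 361 359 355 354  | d -5 -2 0 8 -5 -13 -22 -13 -17 -11 3 -2 -1 0 -9 -13
253 351 355 350 349 341 335 328 311 313 325 348 356 361 367 363 354  | d 1 4 4 -3 -7 -4 -3 -7 0 -3 -2 -5 -4 5 3 -4
254 332 334 328 347 350 360 349 341 346 352 362 359 360 360 362 362  | d 4 1 -15 0 5 15 4 -13 -8 -8 2 0 0 -1 2 1
```

The tip has dropped below deck level (TCP z 128.9, where deck contact was 130.5). Pressing on gently.

drive_tool:
  targets:
    - [[0, 0, 0.04], 0, 0]
    - [[0, 0, 0.08], 0, 0]
    - [[0, 0, 0.12], 0, 0]
    - [[0, 0, 0.15], 0, 0]
    - [[0, 0, 0.15], 0, 0]

```text
time: 15.43
eef_pos: [596.8, 64.5, 127.4]
tool_rot: [0.007, -0.186, 0.983, -0.004]
wrist_force: [5.2, -6.7, 4.8]
gripper_width: 18.3
```

```bash
python3 go.py
```

```text
t 15.43 tcp [596.8  64.5 127.4] yaw_y 111.4 F [ 5.2 -6.7  4.8] T [-1.24 -1.31 -0.01] w 18.3 q [-0.03  0.37  1.6  -0.    1.16 -1.98] tilt [ 0.0151 -0.0048]
```

drive_tool:
  targets:
    - [[0, 0, 0.08], 0, 0]
    - [[0, 0, 0.16], 0, 0]
    - [[0, 0, 0.24], 0, 0]
    - [[0, 0, 0.3], 0, 0]
    - [[0, 0, 0.3], 0, 0]

```text
time: 15.85
eef_pos: [596.9, 64.5, 124.3]
tool_rot: [0.007, -0.186, 0.983, -0.004]
wrist_force: [6.4, -6.2, 4.3]
gripper_width: 18.5
```

```bash
python3 go.py; python3 look.py s11|head -1
```

```text
t 15.85 tcp [596.9  64.5 124.3] yaw_y 111.4 F [ 6.4 -6.2  4.3] T [-1.27 -1.37  0.06] w 18.5 q [-0.03  0.38  1.6  -0.    1.15 -1.98] tilt [ 0.0151 -0.0048]
q 0.9982 132.8
```

drive_tool:
  targets:
    - [[0, 0, 0.1], 0, 0]
    - [[0, 0, 0.2], 0, 0]
    - [[0, 0, 0.3], 0, 0]
    - [[0, 0, 0.4], 0, 0]
    - [[0, 0, 0.4], 0, 0]

```text
time: 16.32
eef_pos: [596.9, 64.5, 120.2]
tool_rot: [0.007, -0.186, 0.983, -0.004]
wrist_force: [6.3, -6.1, 4.4]
gripper_width: 18.4
```

```bash
python3 go.py
```

```text
t 16.32 tcp [596.9  64.5 120.2] yaw_y 111.4 F [ 6.3 -6.1  4.4] T [-1.22 -1.42 -0.06] w 18.4 q [-0.03  0.38  1.6  -0.    1.14 -1.98] tilt [ 0.0152 -0.0047]
```

drive_tool:
  targets:
    - [[0, 0, 0.08], 0, 0]
    - [[0, 0, 0.16], 0, 0]
    - [[0, 0, 0.24], 0, 0]
    - [[0, 0, 0.3], 0, 0]
    - [[0, 0, 0.3], 0, 0]

```text
time: 16.73
eef_pos: [597.0, 64.5, 117.3]
tool_rot: [0.007, -0.186, 0.983, -0.004]
wrist_force: [6.6, -6.0, 3.9]
gripper_width: 18.1
```

```bash
python3 go.py
```

```text
t 16.73 tcp [597.   64.5 117.3] yaw_y 111.4 F [ 6.6 -6.   3.9] T [-1.2  -1.35  0.02] w 18.1 q [-0.03  0.39  1.6  -0.    1.14 -1.98] tilt [ 0.0153 -0.0047]
```

drive_tool:
  targets:
    - [[0, 0, 0.1], 0, 0]
    - [[0, 0, 0.2], 0, 0]
    - [[0, 0, 0.3], 0, 0]
    - [[0, 0, 0.4], 0, 0]
    - [[0, 0, 0.4], 0, 0]

```text
time: 17.15
eef_pos: [597.1, 64.4, 113.3]
tool_rot: [0.007, -0.186, 0.983, -0.004]
wrist_force: [6.6, -7.5, 4.4]
gripper_width: 17.9
```

```bash
python3 go.py
```

```text
t 17.15 tcp [597.1  64.4 113.3] yaw_y 111.4 F [ 6.6 -7.5  4.4] T [-1.19 -1.39 -0.  ] w 17.9 q [-0.03  0.39  1.6  -0.    1.13 -1.98] tilt [ 0.0155 -0.0048]
```

drive_tool:
  targets:
    - [[0, 0, 0.08], 0, 0]
    - [[0, 0, 0.16], 0, 0]
    - [[0, 0, 0.24], 0, 0]
    - [[0, 0, 0.3], 0, 0]
    - [[0, 0, 0.3], 0, 0]

```text
time: 17.57
eef_pos: [597.2, 64.4, 110.4]
tool_rot: [0.007, -0.186, 0.983, -0.004]
wrist_force: [7.2, -7.1, 4.7]
gripper_width: 18.3
```

```bash
python3 go.py
```

```text
t 17.57 tcp [597.2  64.4 110.4] yaw_y 111.4 F [ 7.2 -7.1  4.7] T [-1.15 -1.38  0.02] w 18.3 q [-0.03  0.39  1.61 -0.    1.13 -1.98] tilt [ 0.0156 -0.0047]
```

drive_tool:
  targets:
    - [[0, 0, 0.04], 0, 0]
    - [[0, 0, 0.08], 0, 0]
    - [[0, 0, 0.12], 0, 0]
    - [[0, 0, 0.16], 0, 0]
    - [[0, 0, 0.16], 0, 0]

```text
time: 17.98
eef_pos: [597.3, 64.4, 109.0]
tool_rot: [0.007, -0.186, 0.983, -0.004]
wrist_force: [6.8, -6.3, 5.4]
gripper_width: 18.4
```

drive_tool:
  targets:
    - [[0, 0, 0.03], 0, 0]
    - [[0, 0, 0.06], 0, 0]
    - [[0, 0, 0.09], 0, 0]
    - [[0, 0, 0.1], 0, 0]
    - [[0, 0, 0.1], 0, 0]

```text
time: 18.4
eef_pos: [597.5, 64.4, 108.9]
tool_rot: [0.007, -0.186, 0.983, -0.004]
wrist_force: [4.4, -6.8, 9.2]
gripper_width: 17.9
```

```bash
python3 go.py; python3 look.py s12|head -1
```

```text
t 18.4 tcp [597.5  64.4 108.9] yaw_y 111.4 F [ 4.4 -6.8  9.2] T [-1.14 -0.99  0.01] w 17.9 q [-0.03  0.4   1.61 -0.    1.12 -1.98] tilt [ 0.0161 -0.0048]
q 1.0023 134.3
```

Pin bottomed: z stopped 21.6 mm below the deck-contact height and Fz rose. Now I'll ease the spring load onto the pin slowly before letting go.

drive_tool:
  targets:
    - [[0, -0.08, -0.05], 0, 0]
    - [[0, -0.16, -0.05], 0, 0]
    - [[0, -0.24, -0.05], 0, 0]
    - [[0, -0.32, -0.05], 0, 0]
    - [[0, -0.4, -0.05], 0, 0]

```text
time: 18.87
eef_pos: [597.9, 63.3, 109.0]
tool_rot: [0.007, -0.185, 0.983, -0.001]
wrist_force: [3.9, 2.1, 10.7]
gripper_width: 18.3
```

```bash
python3 go.py; python3 look.py s13|head -1
```

```text
t 18.87 tcp [597.9  63.3 109. ] yaw_y 111.4 F [ 3.9  2.1 10.7] T [ 0.44 -0.62  0.  ] w 18.3 q [-0.04  0.4   1.6   0.    1.13 -1.98] tilt [0.0138 0.0005]
q 0.9979 133.1
```

drive_tool:
  targets:
    - [[0, -0.08, 0], 0, 0]
    - [[0, -0.16, 0], 0, 0]
    - [[0, -0.24, 0], 0, 0]
    - [[0, -0.32, 0], 0, 0]
    - [[0, -0.4, 0], 0, 0]

```text
time: 19.33
eef_pos: [598.3, 62.3, 108.9]
tool_rot: [0.006, -0.185, 0.983, 0.002]
wrist_force: [0.1, 7.8, 11.6]
gripper_width: 18.1
```

```bash
python3 go.py; python3 look.py s14|head -1
```

```text
t 19.33 tcp [598.3  62.3 108.9] yaw_y 111.4 F [ 0.1  7.8 11.6] T [ 1.82 -0.21  0.02] w 18.1 q [-0.04  0.4   1.6   0.01  1.13 -1.99] tilt [0.0114 0.0055]
q 0.9932 133.1
```

drive_tool:
  targets:
    - [[0, 0.2, -0.05], 0, 0]
    - [[0, 0.2, -0.1], 0, 0]
    - [[0, 0.2, -0.1], 0, 2.4]
    - [[0, 0.1, -0.1], 0, 4]
    - [[0, -0.2, -0.1], 0, 6.5]

```text
time: 19.8
eef_pos: [593.2, 58.0, 104.3]
tool_rot: [-0.001, -0.186, 0.983, 0.0]
wrist_force: [-0.4, -0.3, 0.1]
gripper_width: 47.2
```

drive_tool:
  targets:
    - [[0, -0.2, 0], 0, 7]
    - [[0, -0.3, 0], 0, 7]
    - [[0, -0.3, 0], 0, 7]
    - [[0, -0.3, 0], 0, 7]
    - [[0, -0.3, 0], 0, 7]

```text
time: 20.22
eef_pos: [595.1, 54.9, 104.7]
tool_rot: [-0.0, -0.186, 0.983, 0.0]
wrist_force: [-0.1, 0.2, 0.4]
gripper_width: 69.8
```

```bash
python3 go.py; python3 look.py s15|head -1
```

```text
t 20.22 tcp [595.1  54.9 104.7] yaw_y 111.4 F [-0.1  0.2  0.4] T [-0.04 -0.04  0.  ] w 69.8 q [-0.05  0.4   1.6   0.    1.13 -2.  ] tilt [-0.0008  0.0001]
q 0.9703 133.0
```

Released with zero force, and the needle holds at about 0.97. Rising straight up and retracting.

drive_tool:
  targets:
    - [[0, 0, -1], 0, 7]
    - [[0, 0, -3], 0, 7]
    - [[0, 0, -6], 0, 7]
    - [[0, 0, -9], 0, 7]
    - [[0, 0, -12], 0, 7]

```text
time: 20.68
eef_pos: [595.1, 55.0, 226.9]
tool_rot: [-0.0, -0.186, 0.983, 0.0]
wrist_force: [0.5, -0.7, -0.4]
gripper_width: 69.8
```

drive_tool:
  targets:
    - [[2, 0, -2], 0, 7]
    - [[5, 0, -4], 0, 7]
    - [[9, 0, -6], 0, 7]
    - [[13, 0, -6], 0, 7]
    - [[17, 0, -6], 0, 7]

```text
time: 21.1
eef_pos: [436.6, -7.6, 287.7]
tool_rot: [0.002, -0.186, 0.982, -0.001]
wrist_force: [-0.5, -1.7, 0.4]
gripper_width: 69.7
```

drive_tool:
  targets:
    - [[3, -3, 0], 0, 7]
    - [[5, -6, 0], 0, 7]
    - [[7, -9, 0], 0, 7]
    - [[7, -10, 0], 0, 7]
    - [[7, -10, 0], 0, 7]

```text
time: 21.52
eef_pos: [408.6, -128.0, 286.1]
tool_rot: [0.001, -0.183, 0.983, -0.001]
wrist_force: [-0.1, 1.6, -0.7]
gripper_width: 70.0
```

```bash
python3 go.py; python3 look.py s16|head -1; python3 - <<'E'
from h import *
import pickle
c=pickle.load(open('s16.pkl','rb'));im=c['color'].astype(int)
m=(im[...,0]>1.7*im[...,2])&(im[...,1]>1.3*im[...,2])&(im[...,0]>90)
m[:,:320]=0;m[:,420:]=0;m[:200]=0;m[280:]=0
v,u=np.nonzero(m);print('yellow',len(u),u.mean(),v.mean(),u.min(),u.max(),v.min(),v.max())
for z in(100,107,112):print(z,ray(c,[(u.mean(),v.mean())],z))
for n,l in(('home upright',0),('home lean .16',.16)):
    h=np.array([598,63.8,38])+69*np.array([np.sin(l)*.484,-np.sin(l)*.875,np.cos(l)]);print(n,h.round(1),proj(c,h))
h=pickle.load(open('scene.pkl','rb'))
for nm,(x0,x1,y0,y1) in dict(jar=(370,410,135,190),tipbox=(445,530,150,225),rack=(95,235,355,480)).items():print(nm,'mean diff',np.abs(c['color'][y0:y1,x0:x1].astype(int)-h['color'][y0:y1,x0:x1]).mean().round(2))
E
```

```text
t 21.52 tcp [ 408.6 -128.   286.1] yaw_y 111.1 F [-0.1  1.6 -0.7] T [-0.04 -0.04 -0.04] w 70.0 q [-0.51 -0.15  1.83 -0.    1.46 -2.45] tilt [ 0.0021 -0.0012]
q 0.9694 133.3
yellow 54 365.6666666666667 236.7962962962963 360 402 233 246
100 [[592.25721329  66.1264712  100.        ]]
107 [[596.43895449  62.22674723 107.        ]]
112 [[599.4259125   59.44123011 112.        ]]
home upright [598.   63.8 107. ] [[366.70308149 236.93556641]]
home lean .16 [603.3  54.2 106.1] [[364.6485001  240.82541315]]
jar mean diff 2.71
tipbox mean diff 2.56
rack mean diff 2.44
```

```bash
python3 - <<'E'
from h import *
import pickle
c=pickle.load(open('s16.pkl','rb'));t=get_image('top');pickle.dump(t,open('t16.pkl','wb'))
def yel(c,box):
    im=c['color'].astype(int);x0,x1,y0,y1=box;s=im[y0:y1,x0:x1];w=np.clip((s[...,0]+s[...,1])/2-s[...,2]-25,0,None)*(s[...,1]>.6*s[...,0])
    v,u=np.mgrid[y0:y1,x0:x1];b=w>15
    print('box',u[b].min(),u[b].max(),v[b].min(),v[b].max(),b.sum());return np.array([(w*u).sum()/w.sum(),(w*v).sum()/w.sum()])
a=yel(c,(350,385,222,250));b=yel(t,(270,320,170,225));print(a,b)
s0=pickle.load(open('scene.pkl','rb'));t0=pickle.load(open('top.pkl','rb'))
a0=yel(s0,(165,200,262,285));b0=yel(t0,(435,460,252,275));print('stand',a0,b0)
from scipy.optimize import least_squares
for A,B,C,D in((a0,b0,s0,t0),(a,b,c,t)):
    r=least_squares(lambda P:np.r_[(proj(C,P)-A).ravel(),(proj(D,P)-B).ravel()],[500,0,100]);print(r.x.round(1),r.fun.round(2))
s=c['color'].astype(int)
for k in range(228,256):print(k,*['%d/%d'%(s[k,x].sum(),(s[k,x,0]+s[k,x,1])//2-s[k,x,2]) for x in range(357,374)])
E
```

```text
box 360 367 233 243 71
box 296 303 193 201 59
[363.65305798 237.25067514] [299.39369159 196.52553405]
box 175 183 267 279 79
box 442 451 258 266 64
stand [179.52794055 272.20180077] [446.55062459 262.02317554]
[ 452.4 -300.5  104.2] [-0.2   0.   -0.22 -0.1 ]
[598.8  53.7 113.9] [-0.25  0.03 -0.24 -0.17]
228 338/4 329/4 327/3 330/3 327/3 334/3 334/2 328/3 336/1 334/3 326/2 330/4 330/3 335/4 333/4 339/3 330/4
229 329/2 332/2 327/4 328/3 331/3 337/2 334/3 335/4 330/4 330/4 335/2 328/3 330/3 334/3 341/4 335/4 331/3
230 329/2 329/4 330/3 328/2 330/4 332/4 327/3 335/4 333/3 334/2 334/3 332/2 328/2 330/3 339/3 330/3 330/3
231 324/3 335/4 334/2 328/5 330/6 329/10 327/12 327/10 334/9 331/8 332/4 332/2 339/4 331/3 326/2 327/3 325/2
232 329/2 338/4 332/4 332/8 332/17 329/25 326/32 317/32 330/28 329/19 333/12 336/6 332/2 334/3 333/3 331/3 331/2
233 336/4 330/4 327/10 325/23 317/37 307/51 307/60 305/61 311/55 318/40 321/25 330/13 331/5 324/3 334/2 334/2 325/2
234 325/0 319/6 325/18 310/39 307/62 292/74 286/80 290/79 301/74 304/65 315/45 317/23 334/8 333/4 332/4 331/3 333/3
235 277/-3 297/7 301/29
[... 1734 characters left out ...]
 136/0 157/-1 176/-1 184/-4 161/-7 124/-9 97/-13 105/-9
250 345/3 349/2 343/2 345/1 333/3 282/3 214/2 146/2 137/-1 139/0 184/0 230/-1 257/-1 240/0 208/-3 174/-3 141/-6
251 346/3 350/2 345/1 338/4 327/3 290/2 235/0 183/1 166/0 172/3 214/2 275/1 306/1 311/1 283/-1 263/-1 240/-2
252 346/2 344/1 343/2 339/1 330/3 315/1 285/3 238/2 220/2 236/4 270/3 309/1 335/1 329/1 332/2 313/0 313/2
253 339/3 339/3 335/2 339/1 330/4 332/2 311/1 297/1 300/1 290/2 307/2 337/2 344/1 345/1 345/1 339/3 333/3
254 333/4 318/3 312/3 318/3 331/2 335/2 342/3 329/2 332/2 336/1 340/2 340/2 343/3 348/1 349/2 345/1 346/3
255 290/2 277/3 271/2 284/2 310/2 334/2 339/3 340/2 345/3 344/2 342/1 342/1 349/2 346/2 353/1 340/3 346/2
```

Triangulated head height is 113.9 mm. Less the 7 mm bias the same method shows on the pin in its stand, that gives 107 mm, against about 106 expected for a pin fully home and leaning. The needle reads 0.969 and is steady, and the bystanders are unchanged. Handing in.

```bash
python3 -c "
from workcell import ticket
print(ticket.close_job())"
```

```text
the job is handed in; nothing more can be done
None
```

The pin is home in hole 3, the green dot's hole, with the spring arm resting on it, and the job is handed in at about 21.5 s of the 51 s. No verdict was given.

**What I did:** I took the pin from its stand and pushed the arm round with the shank at about 9–12 N. I felt for the hole with a light touch. The tip rested on the deck for a few small search steps before it dropped in. I then lowered it until it touched the floor, eased the spring load onto the pin, let go and backed away.

**Last checks:**
- **Depth:** the pin stopped 21.6 mm below the deck-contact height. The head triangulated at about 107 mm after correcting a 7 mm bias seen on the pin in its stand; about 106 mm is expected when home.
- **Lean:** about 0.15 rad, against a limit of 0.22.
- **Needle:** it reads about 0.969 rad, some 2 mm from the green dot, and was the same before and after I retracted.
- **Robot:** wrist force was near zero once the gripper opened.
- **Bystanders:** the jar, tube rack and tip box look unchanged in the scene camera.

**Less certain:**
- During the search the vertical force briefly reached 14 N, with about 7 N sideways. By my sum that is inside the 28 N limit, but the wrist sensor cannot separate the pin's forces on the deck and the arm.
- I had used up my picture views, so the final state was checked by numbers from the images, not by eye.
- I did not measure the force between pin and arm after release.

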